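Sort the stone-carving chisels back into their trays

TASK

Tidy the carving chisels off the bench: put each of the four lying loose into the tray that already holds its kind - the point with the point, the boaster (fan-shaped blade) with the boaster, both toothed claws with the claw. Lay each one lengthwise and flat on the tray's floor beside what is there, not on top of it, setting it down gently so that no edge is chipped by a fall, and leave the hammer and the square where they lie.

Things in the scene. Friction and masses are not known exactly. Their poses are not given: they have to be found in the camera images.
- point_mid (a point): Stone chisel, dark steel, lying flat, 168 mm long; +x along the shank to the cutting end, z up. Point given: on the shank's axis within 6 mm of its balance point, 8 mm above what it lies on. Shank: octagon bar 16 mm wide and high, from -76 to +46 mm along x, then a four-sided taper to a sharp point at +92 mm. 0.24 kg, nothing on it wider than the shank.
- boaster_mid (a point): Stone chisel, dark steel, lying flat, 168 mm long; +x along the shank to the cutting end, z up. Point given: on the shank's axis within 6 mm of its balance point, 8 mm above what it lies on. Shank: octagon bar 16 mm wide and high, from -92 to +28 mm along x, then a thin fan-shaped blade that widens to a 60 mm straight edge at +76 mm. 0.34 kg.
- claw_wide_mid (a point): Stone chisel, dark steel, lying flat, 168 mm long; +x along the shank to the cutting end, z up. Point given: on the shank's axis within 6 mm of its balance point, 8 mm above what it lies on. Shank: octagon bar 16 mm wide and high, from -92 to +22 mm along x, then a block 36 mm wide and 16 mm high (to +58 mm) that holds a comb of four teeth ending at +76 mm. 0.36 kg. A claw chisel.
- claw_narrow_mid (a point): Stone chisel, dark steel, lying flat, 168 mm long; +x along the shank to the cutting end, z up. Point given: on the shank's axis within 6 mm of its balance point, 8 mm above what it lies on. Shank: octagon bar 16 mm wide and high, from -92 to +22 mm along x, then a block 24 mm wide and 16 mm high (to +58 mm) that holds a comb of three teeth ending at +76 mm. 0.31 kg. A claw chisel, slimmer than the other.
- tray_points: Fixed plywood tray, open on top: outside 236 (x) by 192 (y) by 30 mm high, walls and floor 8 mm thick. Origin: centre of its underside. Known from the other trays, which stand in any order, by what lies in it: a point, loose, along x, its shank some 52 mm to +y of the centre line; the rest of the floor is free.
- tray_claws: Fixed plywood tray, open on top: outside 236 (x) by 192 (y) by 30 mm high, walls and floor 8 mm thick. Origin: centre of its underside. Known from the other trays, which stand in any order, by what lies in it: a wide claw chisel, loose, along x, its shank some 52 mm to +y of the centre line; the rest of the floor is free. Two more fit beside it, 50 mm apart.
- tray_boasters: Fixed plywood tray, open on top: outside 236 (x) by 192 (y) by 30 mm high, walls and floor 8 mm thick. Origin: centre of its underside. Known from the other trays, which stand in any order, by what lies in it: a boaster (fan-shaped blade, 60 mm wide), loose, along x, its shank some 52 mm to +y of the centre line; the rest of the floor is free.
- hammer: Club hammer, loose, lying to the left of the work: steel head 45 by 95 mm, 45 mm high, wooden handle to 200 mm from the head's centre along -x, up to 41 mm high. Origin: under the centre of the head.
- square: Flat steel L-shaped square, loose, lying to the right of the work, 5 mm thick: long leg 200 by 36 mm along x (from -50 to +150 mm, centred on y = 0), short leg to +132 mm along y at its -x end. Beyond it, past y = -0.6 m, stands a stone block 180 mm high.
Mind the look-alikes: they are no part of the job. What is shaped like the part that bears point_mid but pink is not meant.

How it is judged:
By the outcome, as a careful person would: the job done as asked, in the order asked, and still so for the second after the job is handed in, with the robot touching nothing.
It also fails if it takes over 106 s, if anything falls off the work surface, if the arm or the gripper's body presses on something with over 40 N, if the wrist force passes 120 N, or if a joint passes its speed limit or range.

ROBOT

A 6-joint arm with a two-finger parallel gripper is mounted at the origin on the work surface. World frame = base frame: x ahead of the robot, y to its left, z up, the work surface at z = 0. Lengths are in mm, angles in rad, forces in N, time in s.
With the tool pointing down it reaches from about 350 to 975 mm from the base axis. Payload 7.1 kg.
Tool frame: the origin (TCP) lies at the very end of the fingers, on their centre line; the grasp point (between the pads) lies 19 mm behind it; z points along the fingers, y is the direction in which the jaws open and shut (so a half turn about z gives the same grasp; the last joint's range is limited). The gripper opens to 88 mm and grips with 3 to 60 N. Pads are 20 mm wide; open, the fingers measure 115 mm over their backs; the gripper's body (75 mm by 178 mm) begins 61 mm behind the grasp point.
Start: joints at [-1.187, 0.423, 1.63, -0, 1.089, -0.019], TCP at [245.013, -574.955, 222.675] pointing down, gripper open.
Joint ranges: [-3, 3], [-0.9, 2.11], [0.09, 2.58], [-1.31, 4.45], [0.11, 2.69], [-2.54, 2.54]. Speed limits (rad/s): [2.39, 2.39, 3.01, 3.14, 3.14, 3.14].

INTERFACE

Orientations are given as a 3x3 rotation matrix whose columns are the frame's x, y, z axes.
In Python, from bench import telemetry, optics, sign_off gives the robot as it stands.
- The arm moves only by the tool arm_command, never from a script. Its argument "rows" is a list that holds one entry, the list of rows, each a list of 4 numbers: the shift along the tool's x, y, z in m, then the turn about the tool's z in degrees. In form: [[[tx, ty, tz, twist], ...]]. A call has 1 to 20 rows; each row shifts and turns the pose as measured when the row begins, along the tool's axes as they then stand; what a row does not reach is not made up. A row lasts 1/10 s, in which the tool goes at most 50 mm and 8.59 degrees, less where a joint would pass 70% of its speed; a pose out of reach is approached as far as the arm can. A call is refused whole if a number of a shift passes 0.05 or a number of a turn 8.59, either way. A call with a gripper value outside its range is refused whole. "claw" is the opening, from 0 (shut) to 1 (fully open), set as the call begins (left out, the last holds). The fingers move at their own pace and stop on an object; "grip_force" is the grip in N (left out, the last holds). Time passes only in rows, so rows that do not move let the fingers close. It gives the time, the measured TCP pose, the force and the opening at its end, in the units of the state.
- telemetry.get_state(): the state, without advancing time (a new reading comes with each control period).
- optics.grab_frame(name): name is "scene" or "top" or "wrist"; returns a dict with "img" (400x640x3 uint8, red, green, blue), "fx", "fy", "cx", "cy" (pixels), "k1" (the pictures are not rectified: a ray, as slopes to the right and down, at radius r is drawn at 1 + k1 r^2 times it, then the intrinsics apply), "position" and "orientation" of the camera in the world; the wrist camera has in their place "tool_from_camera" (4x4, takes a point from camera to tool coordinates, whose origin is the TCP and whose axes are the flange's). Camera axes: x right, y down, z forward; pixel columns grow to the right and rows downward; lengths in mm; the calibration is good to about 2 mm. A picture is of the moment at which its call begins: read the wrist's pose just before it. There is no depth.
- sign_off(): hands the job in, once; it reports no verdict.
The state is a dict: "clock": time; "joints": joint angles; "qd": joint speeds; "tau": joint torques, N m; "tcp_pos": TCP position; "tool_rot": TCP orientation; "contact_force": force on the tool from outside, world axes, zero at the start; "moment": the same for the moment, N m; "opening": finger opening in mm.
Only numpy, scipy, OpenCV 4.12 (cv2) and the standard library are available. Lean on these libraries where they do the work, as an engineer would, in place of code of your own. Each camera call takes 0.05 s, during which the arm holds its last target.

## Working session

There is one attempt and no reset: what is moved stays moved. The work goes in short steps, Python scripts to look and compute and a tool call to move; the robot and the scene stay as the last step left them, time stands still between calls to the robot, and variables do not carry over. Pictures are saved under pics/ and viewed, and the job is handed in when it is done.

Besides the shell and the picture viewer there is one more tool, called after "Request:" by a JSON object that holds its "fn" and its "kwargs", one argument or row to a line. arm_command: Moves the arm, as the interface text tells. Its arguments: {"type":"object","properties":{"rows":{"type":"array"},"claw":{"type":"number"},"grip_force":{"type":"number"}},"required":["rows"]}

```bash
mkdir -p pics; ls
python3 - <<'E'
from bench import telemetry, optics
import cv2
s=telemetry.get_state(); print(s)
for n in ["scene","top","wrist"]:
    f=optics.grab_frame(n); cv2.imwrite(f"pics/{n}0.png",f["img"][:,:,::-1])
    print(n,{k:v for k,v in f.items() if k!="img"})
E
```

```text
pics
{'clock': 0.0, 'joints': array([-1.18701470e+00,  4.23843182e-01,  1.63069486e+00, -4.07716323e-05,
        1.08857547e+00, -1.89845599e-02]), 'qd': array([-0.00098574,  0.00160104, -0.00015391,  0.00027976,  0.00019849,
        0.00031142]), 'tau': array([-2.95165293e-03, -5.44639564e+01, -2.73664588e+01,  6.43092510e-02,
        2.29098822e-02, -1.55865500e-04]), 'tcp_pos': array([ 244.79218874, -574.46312723,  221.8983195 ]), 'tool_rot': array([[ 9.19972841e-01,  3.91981642e-01, -6.02948433e-04],
       [ 3.91982105e-01, -9.19971781e-01,  1.39669701e-03],
       [-7.21595650e-06, -1.52126831e-03, -9.99998843e-01]]), 'contact_force': array([-0.13691311,  0.04449294, -0.3627268 ]), 'moment': array([-0.03966515,  0.01845864, -0.02607649]), 'opening': 87.63314498276604}
scene {'fx': 387.6296805480167, 'fy': 387.6296805480167, 'cx': 319.0340974054173, 'cy': 199.35403122162157, 'k1': -0.0382555796573954, 'position': array([1019.91856568, -309.26459172,  981.5516919 ]), 'orientation': array([[ 0.49953176,  0.70944187, -0.49715215],
       [ 0.86626669, -0.41375767,  0.27997607],
   
[... 208 characters left out ...]
22442   ,  -24.2167839 , 1779.82332607]), 'orientation': array([[ 0.00407527, -0.99540172,  0.09570169],
       [-0.99988531, -0.00266016,  0.01490963],
       [-0.01458649, -0.09575147, -0.99529839]])}
wrist {'fx': 337.3190186024704, 'fy': 337.3190186024704, 'cx': 316.290502915585, 'cy': 197.05354618975878, 'k1': -0.029713748985777673, 'tool_from_camera': array([[-1.23067241e-03, -9.68531743e-01, -2.48887019e-01,
         6.63196758e+01],
       [ 9.99998923e-01, -1.39097873e-03,  4.68228392e-04,
        -4.07201244e-02],
       [-7.99690611e-04, -2.48886175e-01,  9.68532412e-01,
        -1.62534104e+02],
       [ 0.00000000e+00,  0.00000000e+00,  0.00000000e+00,
         1.00000000e+00]])}
```

View pics/top0.png

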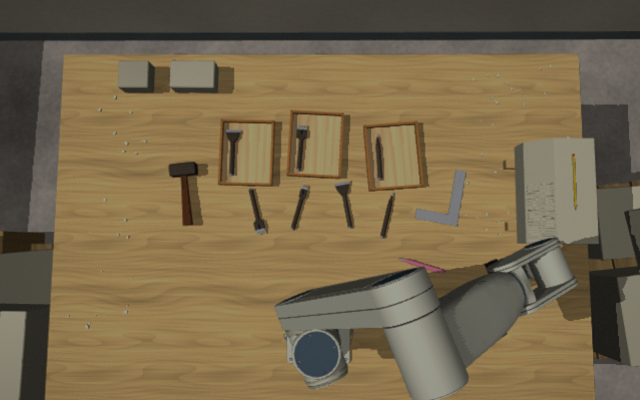

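View pics/scene0.png

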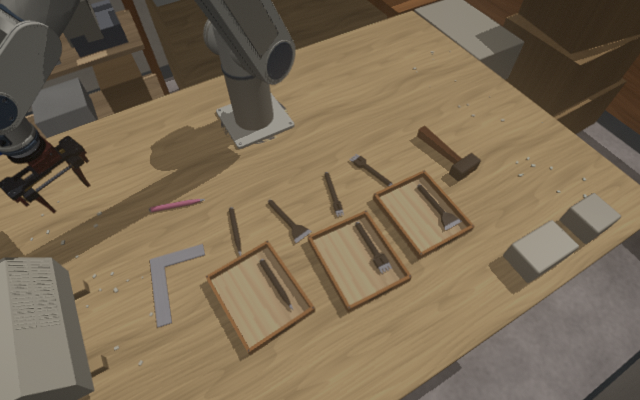

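View pics/wrist0.png

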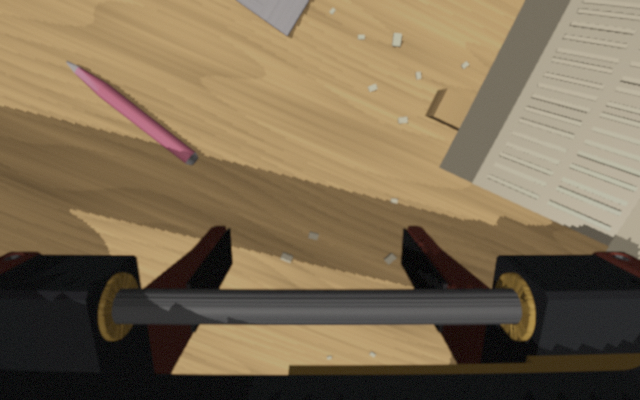

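Run:
```python
import cv2
t=cv2.imread("pics/top0.png"); s=cv2.imread("pics/scene0.png")
cv2.imwrite("pics/c_top.png",cv2.resize(t[100:280,205:440],None,fx=3.3,fy=3.3,interpolation=cv2.INTER_CUBIC))
cv2.imwrite("pics/c_sc.png",cv2.resize(s[140:360,140:490],None,fx=2.28,fy=2.28,interpolation=cv2.INTER_CUBIC))
```

```text
(no output)
```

View pics/c_top.png

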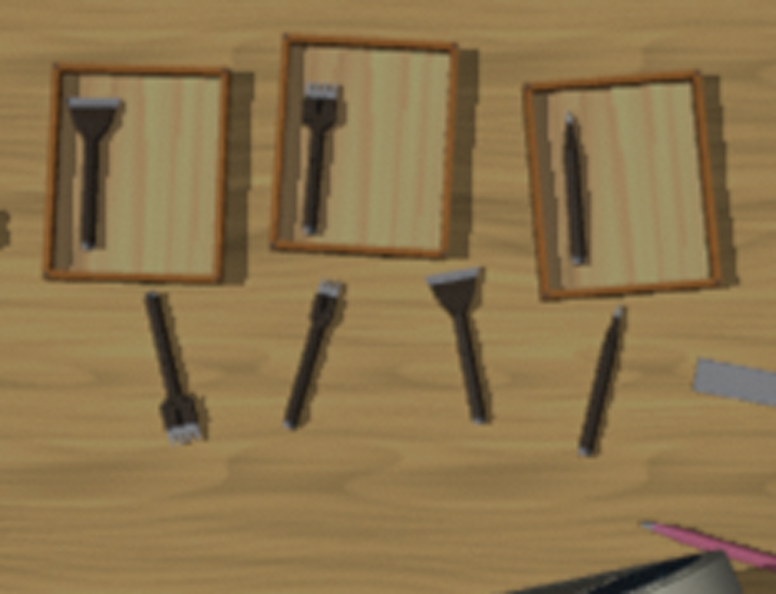

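View pics/c_sc.png

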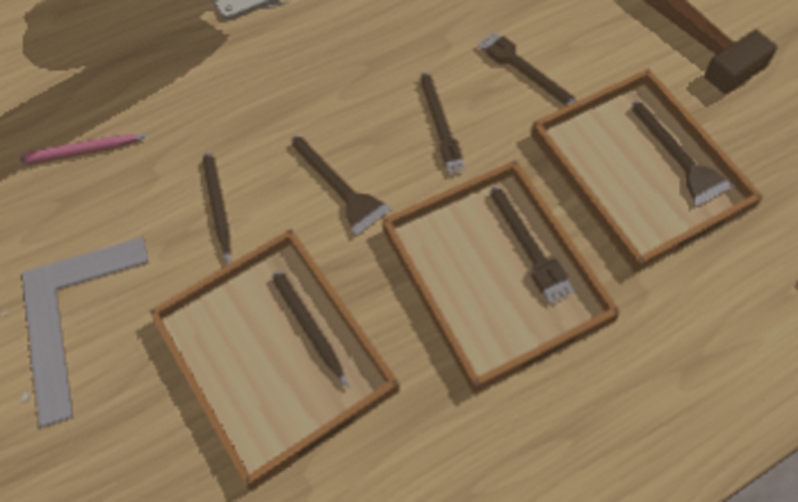

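Top view: the trays, left to right, hold a boaster (248,153), a wide claw (317,145) and a point (395,157). The four loose chisels are:
- wide claw at (257,210): four teeth, block wider than its neighbour's, cutting end towards the robot
- narrow claw at (300,207): slim block
- boaster at (345,203): fan blade
- point at (388,215): dark

The pink pointed look-alike at (422,265) is not meant. Next I'll measure.

```bash
cat > h.py <<'E'
import numpy as np, cv2
from bench import telemetry, optics
def campose(f,s=None):
    if "position" in f: return np.array(f["orientation"]),np.array(f["position"])
    T=np.array(f["tool_from_camera"]); R=np.array(s["tool_rot"])
    return R@T[:3,:3], R@T[:3,3]+np.array(s["tcp_pos"])
def cast(f,px,z,s=None):
    R,p=campose(f,s)
    K=np.array([[f["fx"],0,f["cx"]],[0,f["fy"],f["cy"]],[0,0,1]])
    u=cv2.undistortPoints(np.array(px,float).reshape(-1,1,2),K,np.array([f["k1"],0,0,0,0.])).reshape(-1,2)
    d=np.c_[u,np.ones(len(u))]@R.T
    return p+d*((z-p[2])/d[:,2])[:,None]
def proj(f,X,s=None):
    R,p=campose(f,s)
    K=np.array([[f["fx"],0,f["cx"]],[0,f["fy"],f["cy"]],[0,0,1]])
    Rc=R.T; t=-Rc@p
    return cv2.projectPoints(np.array(X,float).reshape(-1,1,3),cv2.Rodrigues(Rc)[0],t,K,np.array([f["k1"],0,0,0,0.]))[0].reshape(-1,2)
def grab(n,name=None):
    s=telemetry.get_state(); f=optics.grab_frame(n)
    if name: cv2.imwrite("pics/"+name,f["img"][:,:,::-1])
    return f,s
E
python3 - <<'E'
from h import *
for n,boxs in [("top",(205,105,440,245)),("scene",(200,140,490,360))]:
    f,s=grab(n); hsv=cv2.cvtColor(f["img"],cv2.COLOR_RGB2HSV)
    x0,y0,x1,y1=boxs
    # colours sample
    if n=="top":
        for (u,v,t) in [(257,205,'shank'),(219,150,'rim'),(248,187,'rimb'),(275,150,'rimr'),(260,150,'floor'),(280,165,'shadow'),(265,245,'table')]: print(t,hsv[v,u],f["img"][v,u])
    m=((hsv[...,2]<75)).astype(np.uint8)
    mm=np.zeros_like(m); mm[y0:y1,x0:x1]=m[y0:y1,x0:x1]
    c,_=cv2.findContours(mm,cv2.RETR_EXTERNAL,cv2.CHAIN_APPROX_NONE)
    for k in c:
        if cv2.contourArea(k)>60:
            M=cv2.moments(k); r=cv2.minAreaRect(k)
            print(n,cv2.contourArea(k),(M['m10']/M['m00'],M['m01']/M['m00']),r)
E
```

```text
shank [ 18 122  86] [86 69 45]
rim [ 16 149 140] [140 102  58]
rimb [ 20 116 152] [152 129  83]
rimr [ 19 123  89] [89 73 46]
floor [ 24  92 156] [156 145 100]
shadow [ 19 121 135] [135 111  71]
table [ 18 118 151] [151 124  81]
top 121.0 (386.75757575757575, 217.32644628099175) ((386.9887390136719, 216.38201904296875), (4.1973772048950195, 41.97377395629883), 12.994616508483887)
top 142.5 (299.0140350877193, 206.98245614035088) ((298.94122314453125, 209.2353057861328), (6.305926322937012, 41.231056213378906), 14.03624439239502)
top 163.5 (256.4189602446483, 212.94189602446482) ((255.11767578125, 208.47061157226562), (40.26091384887695, 9.701424598693848), 75.96376037597656)
top 183.5 (345.10445049954586, 200.3514986376022) ((343.70001220703125, 205.90000915527344), (43.26669692993164, 12.207686424255371), 85.2363510131836)
top 120.0 (378.875, 159.22916666666666) ((378.8158264160156, 158.51365661621094), (41.18346405029297, 4.210686206817627), 85.76361083984375)
top 204.0 (232.4861111111111, 147.4346405228758) ((232.5, 153.0), (42.0, 13.0), 90.0)
top 169.5 (300.72566371681415, 144.78
[... 301 characters left out ...]
.54444444444442) ((366.2441101074219, 239.02645874023438), (36.35414123535156, 4.2183074951171875), 57.52880859375)
scene 93.0 (280.8799283154122, 213.9695340501792) ((281.0, 214.00003051757812), (35.35533905029297, 4.242640495300293), 45.0)
scene 136.5 (431.21001221001217, 201.16117216117217) ((433.33203125, 203.90089416503906), (46.86815643310547, 7.917396545410156), 55.561012268066406)
scene 120.0 (371.13055555555553, 171.25138888888887) ((372.1995544433594, 170.26181030273438), (41.33938980102539, 8.789381980895996), 31.82744598388672)
scene 330.0 (452.6494949494949, 162.83232323232323) ((446.5705261230469, 161.12460327148438), (60.122825622558594, 26.22500228881836), 23.629377365112305)
```

Run:
```python
from h import *
f,s=grab("top")
P=lambda a:np.array(a,float)/3.3+np.array([205,100])-0.35
ch={"point":([(586,453),(619,310)],76,92),"boaster":([(482,421),(455,275)],92,76),"narrow":([(291,427),(331,284)],92,76),"wide":([(153,294),(184,440)],92,76)}
for k,(a,b,c) in ch.items():
    w=cast(f,P(a),8)[:,:2]; d=w[1]-w[0]; L=np.linalg.norm(d)
    print(k,w.round(),"L",L.round(),"bal",(w[0]+d*b/168).round(),"ang",np.degrees(np.arctan2(d[1],d[0])).round(1))
tr={"boasters":[(54,64),(230,70),(221,284),(43,280)],"claws":[(284,35),(458,43),(445,259),(271,250)],"points":[(524,84),(700,71),(720,288),(542,300)]}
for k,a in tr.items():
    w=cast(f,P(a),30)[:,:2]; c=w.mean(0); dx=(w[0]+w[1]-w[2]-w[3])/2; dy=(w[0]+w[3]-w[1]-w[2])/2
    print(k,c.round(),"size",np.linalg.norm(dx).round(),np.linalg.norm(dy).round(),"ang",np.degrees(np.arctan2(dx[1],dx[0])).round(1),np.degrees(np.arctan2(-dy[0],dy[1])).round(1))
```

```text
point [[ 323. -223.]
 [ 478. -260.]] L 159.0 bal [ 393. -239.] ang -13.4
boaster [[ 357. -111.]
 [ 515.  -82.]] L 161.0 bal [444. -95.] ang 10.4
narrow [[350.  94.]
 [505.  52.]] L 161.0 bal [435.  71.] ang -15.2
wide [[494. 246.]
 [336. 210.]] L 162.0 bal [407. 226.] ang -167.1
boasters [622. 262.] size 236.0 192.0 ang -1.6 -1.6
claws [653.  16.] size 237.0 188.0 ang -3.1 -2.8
points [ 610. -261.] size 237.0 191.0 ang 4.4 4.2
```

```bash
cat >> h.py <<'E'
def go(x,y,z,ang,s=None):
    """twist needed, then shift in the axes as they stand after that twist (m), and rows at 50mm"""
    s=s or telemetry.get_state(); R=s["tool_rot"]; a=np.degrees(np.arctan2(R[1,0],R[0,0]))
    tw=-((ang-a+180)%360-180)
    Rz=cv2.Rodrigues(np.array([0,0,np.radians(tw)]))[0]; R2=R@Rz
    d=R2.T@(np.array([x,y,z])-s["tcp_pos"])/1000
    print("t",round(s["clock"],2),"tcp",s["tcp_pos"].round(1),"ang",round(a,1),"twist",round(tw,2),"shift",d.round(4),"rows",round(np.abs(d).max()/.05,1),"F",s["contact_force"].round(1),"open",round(s["opening"],1),"q",s["joints"].round(2),"tilt",R[:2,2].round(4))
E
python3 -c "
from h import *
go(393,-239,200,-13.4)"
```

```text
t 0.3 tcp [ 244.9 -574.8  222.4] ang 23.1 twist 36.48 shift [ 0.0662 -0.361   0.0225] rows 7.2 F [-0.4 -0.   0.9] open 87.8 q [-1.19  0.42  1.63 -0.    1.09 -0.02] tilt [-0.0002  0.0005]
```

Request:
{"fn": "arm_command", "kwargs": {
  "rows": [
    [[0, 0, 0, 7.3], [0, 0, 0, 7.3], [0, 0, 0, 7.3], [0, 0, 0, 7.3], [0, 0, 0, 7.3], [0.007, -0.036, 0.002, 0], [0.007, -0.036, 0.002, 0], [0.007, -0.036, 0.002, 0], [0.007, -0.036, 0.002, 0], [0.007, -0.036, 0.002, 0], [0.007, -0.036, 0.002, 0], [0.007, -0.036, 0.002, 0], [0.007, -0.036, 0.002, 0], [0.007, -0.036, 0.002, 0], [0.007, -0.036, 0.002, 0], [0, 0, 0, 0]]
  ],
  "claw": 1
}}

```text
clock: 1.9
tcp_pos: [410.7, -234.7, 201.4]
tool_rot: [[0.965, -0.263, 0.002], [-0.263, -0.965, -0.002], [0.002, 0.001, -1.0]]
contact_force: [0.2, -0.6, -0.1]
opening: 87.8
```

```bash
python3 -c "
from h import *
go(393,-239,200,-13.4)
f,s=grab('wrist','w1.png')
print(proj(f,[[393,-239,8]],s))"
```

```text
t 1.9 tcp [ 410.7 -234.7  201.4] ang -15.2 twist -1.84 shift [-0.0162  0.0083  0.0014] rows 0.3 F [ 0.2 -0.6 -0.1] open 87.8 q [-0.54  0.23  1.98 -0.    0.93  1.29] tilt [ 0.0019 -0.0018]
[[323.32878331 189.61166353]]
```

View pics/w1.png

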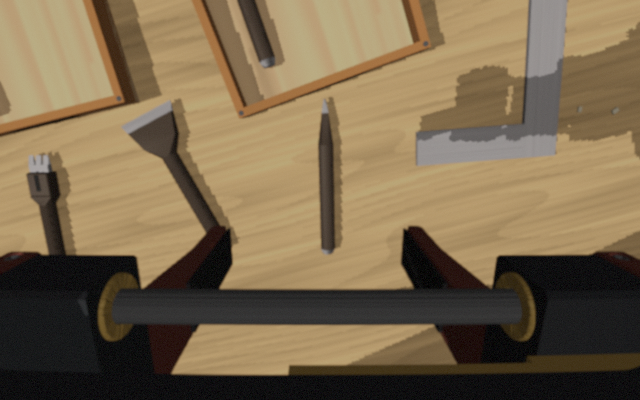

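Wrist view: the dark point runs from its butt (328,253) to its tip (325,98). It lies clear of the square and the trays.

Run:
```python
from h import *
f,s=grab("wrist")
g=cv2.cvtColor(f["img"],cv2.COLOR_RGB2HSV)[...,2]
for v in (130,150,170,190,210,230,245): 
    r=g[v,300:360]; i=np.where(r<95)[0]+300; print(v,i.min(),i.max(),len(i))
w=cast(f,[(328,252),(325.5,98),(326.5,150),(327.5,230)],8,s)[:,:2]; d=w[1]-w[0]; L=np.linalg.norm(d)
print(w.round(1),L, w[0]+d*76/168, np.degrees(np.arctan2(d[1],d[0])), np.degrees(np.arctan2(*(w[2]-w[3])[::-1])))
```

```text
130 319 329 11
150 318 331 14
170 318 331 14
190 319 332 14
210 320 332 13
230 320 333 14
245 321 333 13
[[ 320.9 -226.8]
 [ 484.3 -267.5]
 [ 433.1 -254.8]
 [ 346.6 -233. ]] 168.43380445829195 [ 394.81189067 -245.17423772] -13.978016583531035 -14.181831180417069
```

```bash
python3 -c "
from h import *
go(395,-244.5,20,-14)"
```

```text
t 2.0 tcp [ 410.  -237.2  201.7] ang -15.3 twist -1.32 shift [-0.0133  0.0102  0.1816] rows 3.6 F [-0.7 -0.8  0.1] open 88.1 q [-0.55  0.23  1.98 -0.    0.93  1.29] tilt [ 0.0021 -0.003 ]
```

Request:
{"fn": "arm_command", "kwargs": {
  "rows": [
    [[-0.0133, 0.0102, 0, -1.3], [0, 0, 0.03, 0], [0, 0, 0.04, 0], [0, 0, 0.04, 0], [0, 0, 0.03, 0], [0, 0, 0, 0], [0, 0, 0, 0]]
  ],
  "claw": 0.6
}}

```text
clock: 2.7
tcp_pos: [395.2, -254.6, 60.6]
tool_rot: [[0.968, -0.249, 0.01], [-0.249, -0.968, -0.01], [0.012, 0.007, -1.0]]
contact_force: [0.3, -0.3, 1.1]
opening: 52.8
```

```bash
python3 -c "
from h import *
go(395,-244.5,4,-14)
f,s=grab('wrist','w2.png')
print(proj(f,[[395,-244.5,8]],s))
go(395,-244.5,4,-14)"
```

```text
t 2.7 tcp [ 395.2 -254.6   60.6] ang -14.4 twist -0.44 shift [-0.0033 -0.0102  0.0565] rows 1.1 F [ 0.3 -0.3  1.1] open 52.8 q [-0.6   0.47  2.07 -0.01  0.59  1.23] tilt [ 0.0095 -0.0099]
[[299.85360613 218.42978975]]
t 2.75 tcp [ 395.3 -254.6   60.9] ang -14.4 twist -0.43 shift [-0.0034 -0.0101  0.0568] rows 1.1 F [0.5 0.6 0.1] open 52.9 q [-0.6   0.47  2.07 -0.01  0.59  1.23] tilt [ 0.0099 -0.0101]
```

View pics/w2.png

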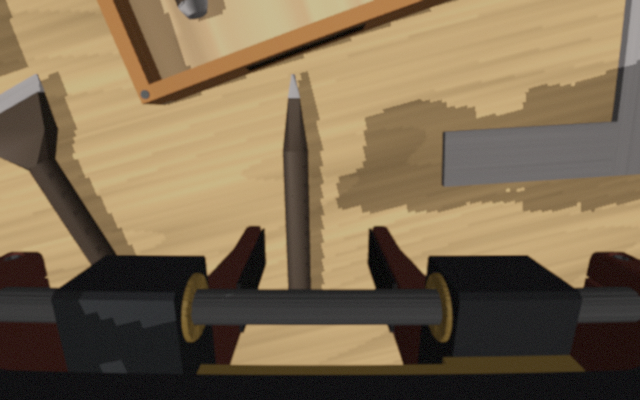

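Close up, the point (tip at (293,75), shank around (297,218)) matches the projected target (300,218) to about 1 mm. I still need a 10 mm sideways correction.

Request:
{"fn": "arm_command", "kwargs": {
  "rows": [
    [[-0.0034, -0.011, 0, -0.4], [0, 0, 0.01, 0], [0, 0, 0.015, 0], [0, 0, 0.01, 0], [0, 0, 0, 0], [0, 0, 0, 0]]
  ]
}}

```text
clock: 3.35
tcp_pos: [398.9, -244.8, 29.5]
tool_rot: [[0.97, -0.241, 0.02], [-0.241, -0.97, -0.017], [0.023, 0.011, -1.0]]
contact_force: [-0.1, 0.2, 0.1]
opening: 52.7
```

```bash
python3 -c "
from h import *
go(395,-244.5,4,-14)
"
```

```text
t 3.35 tcp [ 398.9 -244.8   29.5] ang -14.0 twist 0.05 shift [-0.0044  0.0004  0.0254] rows 0.5 F [-0.1  0.2  0.1] open 52.7 q [-0.57  0.53  2.09 -0.01  0.5   1.25] tilt [ 0.0197 -0.0165]
```

Request:
{"fn": "arm_command", "kwargs": {
  "rows": [
    [[-0.0044, 0, 0, 0], [0, 0, 0.006, 0], [0, 0, 0.006, 0], [0, 0, 0.006, 0], [0, 0, 0.005, 0], [0, 0, 0, 0]]
  ]
}}

```text
clock: 3.95
tcp_pos: [395.4, -244.5, 5.5]
tool_rot: [[0.97, -0.241, 0.021], [-0.241, -0.97, -0.018], [0.025, 0.012, -1.0]]
contact_force: [0.7, 0.1, 0.4]
opening: 52.4
```

```bash
python3 -c "
from h import *
go(395,-244.5,4,-14)
"
```

```text
t 3.95 tcp [ 395.4 -244.5    5.5] ang -13.9 twist 0.05 shift [-0.0004  0.0001  0.0015] rows 0.0 F [0.7 0.1 0.4] open 52.4 q [-0.58  0.58  2.1  -0.01  0.44  1.24] tilt [ 0.0213 -0.0176]
```

Request:
{"fn": "arm_command", "kwargs": {
  "rows": [
    [[0, 0, 0.001, 0], [0, 0, 0, 0], [0, 0, 0, 0], [0, 0, 0, 0], [0, 0, 0, 0], [0, 0, 0, 0], [0, 0, 0, 0]]
  ],
  "claw": 0,
  "grip_force": 40
}}

```text
clock: 4.65
tcp_pos: [395.4, -244.4, 4.3]
tool_rot: [[0.97, -0.241, 0.021], [-0.241, -0.97, -0.017], [0.025, 0.012, -1.0]]
contact_force: [0.0, 0.1, -1.9]
opening: 16.0
```

```bash
python3 -c "
from h import *
go(395,-244.5,4,-14)
"
```

```text
t 4.65 tcp [ 395.4 -244.4    4.3] ang -13.9 twist 0.05 shift [-0.0003  0.0002  0.0003] rows 0.0 F [ 0.   0.1 -1.9] open 16.0 q [-0.58  0.58  2.1  -0.01  0.43  1.24] tilt [ 0.021  -0.0173]
```

Request:
{"fn": "arm_command", "kwargs": {
  "rows": [
    [[0, 0, -0.005, 0], [0, 0, -0.015, 0], [0, 0, -0.02, 0], [0, 0, -0.02, 0], [0, 0, -0.015, 0], [0, 0, -0.01, 0], [0, 0, 0, 0], [0, 0, 0, 0]]
  ]
}}

```text
clock: 5.45
tcp_pos: [392.1, -242.0, 92.9]
tool_rot: [[0.97, -0.241, 0.019], [-0.241, -0.97, -0.016], [0.022, 0.011, -1.0]]
contact_force: [0.2, -0.2, -2.6]
opening: 16.0
```

```bash
python3 -c "
from h import *
go(603.5,-281.5,75,4.3)
"
```

```text
t 5.45 tcp [ 392.1 -242.    92.9] ang -13.9 twist -18.25 shift [0.2075 0.0548 0.0225] rows 4.2 F [ 0.2 -0.2 -2.6] open 16.0 q [-0.58  0.39  2.09 -0.01  0.64  1.24] tilt [ 0.0186 -0.0159]
```

Request:
{"fn": "arm_command", "kwargs": {
  "rows": [
    [[0, 0, 0, -6.1], [0, 0, 0, -6.1], [0, 0, 0, -6.0], [0.01, 0.003, 0, 0], [0.02, 0.005, 0, 0], [0.02, 0.005, 0, 0], [0.02, 0.005, 0, 0], [0.02, 0.005, 0, 0], [0.02, 0.005, 0, 0], [0.02, 0.005, 0, 0], [0.02, 0.005, 0, 0], [0.02, 0.005, 0, 0], [0.02, 0.005, 0, 0], [0.01, 0.003, 0, 0], [0, 0, 0, 0], [0, 0, 0, 0]]
  ]
}}

```text
clock: 7.05
tcp_pos: [603.8, -276.6, 81.6]
tool_rot: [[0.999, 0.05, 0.003], [0.05, -0.999, -0.007], [0.003, 0.007, -1.0]]
contact_force: [-0.7, 0.2, -1.8]
opening: 15.4
```

```bash
python3 -c "
from h import *
f,s=grab('wrist','w3.png')
go(603.5,-281.5,40,4.3)
"
```

```text
t 7.1 tcp [ 603.6 -276.6   81.6] ang 2.9 twist -1.41 shift [-0.0005  0.0046  0.0416] rows 0.8 F [-0.6 -1.6 -2.6] open 15.4 q [-0.45  0.65  1.62 -0.01  0.87  1.08] tilt [ 0.0031 -0.0066]
```

View pics/w3.png

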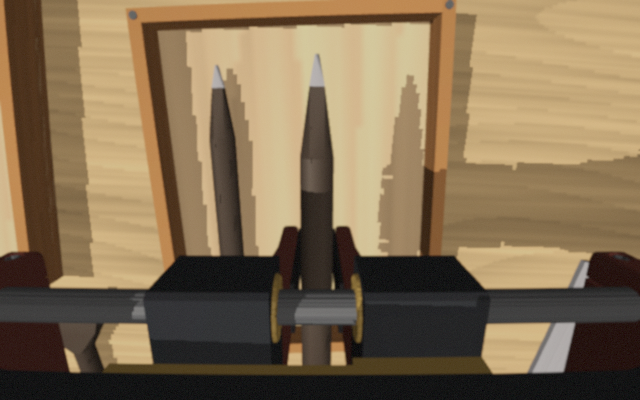

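Wrist view: the held point (tip at (317,55)) hangs over the free floor beside the resident point (tip at (217,67)), inside the rims at cols 165 and 430.

Request:
{"fn": "arm_command", "kwargs": {
  "rows": [
    [[0, 0.0046, 0.01, -1.4], [0, 0, 0.012, 0], [0, 0, 0.012, 0], [0, 0, 0.012, 0], [0, 0, 0.008, 0], [0, 0, 0, 0], [0, 0, 0, 0]]
  ]
}}

```text
clock: 7.8
tcp_pos: [600.0, -281.3, 21.1]
tool_rot: [[0.997, 0.075, -0.001], [0.075, -0.997, -0.004], [-0.002, 0.004, -1.0]]
contact_force: [0.3, -0.2, -1.8]
opening: 15.8
```

```bash
python3 -c "
from h import *
go(603.5,-281.5,12.3,4.3); s=telemetry.get_state(); print(s['tool_rot'].round(3)[2])
"
```

```text
t 7.8 tcp [ 600.  -281.3   21.1] ang 4.3 twist -0.02 shift [0.0035 0.0004 0.0088] rows 0.2 F [ 0.3 -0.2 -1.8] open 15.8 q [-0.45  0.73  1.63 -0.01  0.78  1.05] tilt [-0.0014 -0.0045]
[-0.002  0.004 -1.   ]
```

Request:
{"fn": "arm_command", "kwargs": {
  "rows": [
    [[0.003, 0, 0.002, 0], [0, 0, 0.002, 0], [0, 0, 0.001, 0], [0, 0, 0.001, 0], [0, 0, 0, 0]]
  ]
}}

```text
clock: 8.3
tcp_pos: [604.6, -281.4, 16.2]
tool_rot: [[0.997, 0.075, 0.001], [0.075, -0.997, -0.006], [0.001, 0.006, -1.0]]
contact_force: [-1.0, -0.9, -2.5]
opening: 15.4
```

Request:
{"fn": "arm_command", "kwargs": {
  "rows": [
    [[0, 0, 0.0012, 0], [0, 0, 0.0012, 0], [0, 0, 0.0005, 0], [0, 0, 0, 0]]
  ]
}}

```text
clock: 8.7
tcp_pos: [604.8, -281.6, 13.5]
tool_rot: [[0.997, 0.075, 0.002], [0.075, -0.997, -0.006], [0.001, 0.006, -1.0]]
contact_force: [-0.1, 0.6, -1.6]
opening: 15.7
```

Request:
{"fn": "arm_command", "kwargs": {
  "rows": [
    [[0, 0, 0.001, 0], [0, 0, 0.0005, 0], [0, 0, 0, 0]]
  ]
}}

```text
clock: 9.0
tcp_pos: [604.8, -281.7, 13.2]
tool_rot: [[0.997, 0.075, 0.002], [0.075, -0.997, -0.006], [0.001, 0.006, -1.0]]
contact_force: [-0.2, 1.1, -0.3]
opening: 15.7
```

Request:
{"fn": "arm_command", "kwargs": {
  "rows": [
    [[0, 0, 0, 0], [0, 0, 0, 0], [0, 0, 0, 0], [0, 0, 0, 0]]
  ],
  "claw": 0.42
}}

```text
clock: 9.4
tcp_pos: [605.7, -282.1, 13.6]
tool_rot: [[0.997, 0.075, 0.004], [0.075, -0.997, -0.007], [0.003, 0.007, -1.0]]
contact_force: [-0.5, -0.2, 0.1]
opening: 37.0
```

Request:
{"fn": "arm_command", "kwargs": {
  "rows": [
    [[0, 0, -0.01, 0], [0, 0, -0.03, 0], [0, 0, -0.04, 0], [0, 0, -0.04, 0], [0, 0, -0.04, 0], [0, 0, -0.02, 0], [0, 0, 0, 0]]
  ]
}}

```text
clock: 10.1
tcp_pos: [604.8, -280.7, 203.0]
tool_rot: [[0.997, 0.075, 0.003], [0.075, -0.997, -0.007], [0.003, 0.007, -1.0]]
contact_force: [0.5, -1.0, -0.7]
opening: 36.9
```

```bash
python3 -c "
from h import *
f,s=grab('wrist','w4.png')
go(444,-95,200,10.4)
"
```

```text
t 10.15 tcp [ 604.3 -280.5  201.6] ang 4.3 twist -6.11 shift [-1.242e-01 -2.114e-01  1.000e-04] rows 4.2 F [ 0.3 -0.8 -0.2] open 36.9 q [-0.45  0.5   1.55 -0.01  1.08  1.05] tilt [ 0.0019 -0.0061]
```

View pics/w4.png

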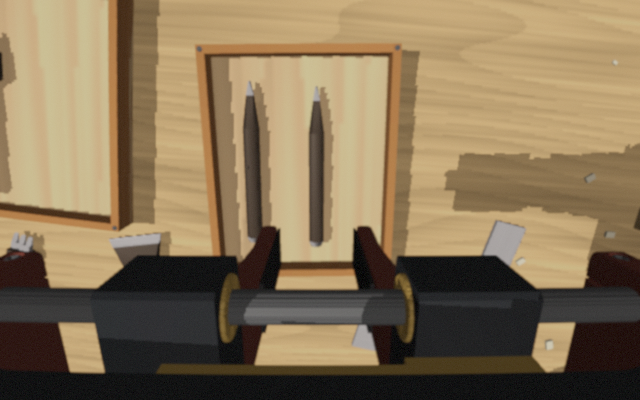

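The placed point (tip at (317,90), butt at (316,243)) lies flat and parallel beside the resident point (col 253), inside the tray. Next is the boaster.

Request:
{"fn": "arm_command", "kwargs": {
  "rows": [
    [[0, 0, 0, -6.1], [-0.008, -0.0135, 0, 0], [-0.0155, -0.0264, 0, 0], [-0.0155, -0.0264, 0, 0], [-0.0155, -0.0264, 0, 0], [-0.0155, -0.0264, 0, 0], [-0.0155, -0.0264, 0, 0], [-0.0155, -0.0264, 0, 0], [-0.0155, -0.0264, 0, 0], [-0.008, -0.0135, 0, 0], [0, 0, 0, 0], [0, 0, 0, 0]]
  ],
  "claw": 0.6
}}

```text
clock: 11.35
tcp_pos: [426.2, -86.3, 184.3]
tool_rot: [[0.983, 0.184, -0.024], [0.184, -0.983, 0.002], [-0.023, -0.007, -1.0]]
contact_force: [0.5, -0.5, 0.2]
opening: 52.3
```

```bash
python3 -c "
from h import *
f,s=grab('wrist','w5.png')
go(444,-95,200,10.4)
"
```

```text
t 11.4 tcp [426.3 -86.5 184.3] ang 10.6 twist 0.19 shift [ 0.0155  0.0114 -0.0161] rows 0.3 F [ 0.2  0.4 -0.2] open 52.4 q [-0.23  0.21  2.05 -0.    0.9   1.16] tilt [-0.0243  0.0022]
```

View pics/w5.png

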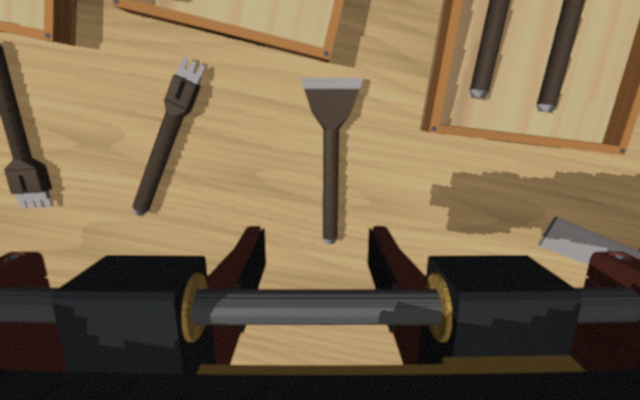

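```bash
cat >> h.py <<'E'
def chis(f,s,butt,tip,b):
    w=cast(f,[butt,tip],8,s)[:,:2]; d=w[1]-w[0]; L=np.linalg.norm(d)
    bal=w[0]+d/L*b; print("butt,tip",w.round(1).tolist(),"L",L.round(1),"bal",bal.round(1),"ang",np.degrees(np.arctan2(d[1],d[0])).round(1))
    return bal
E
python3 - <<'E'
from h import *
f,s=grab('wrist')
v=cv2.cvtColor(f["img"],cv2.COLOR_RGB2HSV)[...,2]
for r in (80,90,140,170,200,230):
    i=np.where(v[r,285:375]<95)[0]+285; print(r,i.min() if len(i) else 0,i.max() if len(i) else 0,len(i))
i=np.where(v[195:260,331]<95)[0]+195; print(i)
chis(f,s,(330.5,242),(332,79),92); chis(f,s,(140,212),(194,65),92)
go(0,0,0,0)
E
```

```text
80 0 0 0
90 305 357 53
140 324 338 15
170 324 337 14
200 324 337 14
230 323 374 21
[195 196 197 198 199 200 201 202 203 204 205 206 207 208 209 210 211 212
 213 214 215 216 217 218 219 220 221 222 223 224 225 226 227 228 229 230
 231 232 233 234 235 236 237 238 239 240 241 242]
butt,tip [[354.9, -114.6], [518.8, -83.8]] L 166.7 bal [445.3 -97.6] ang 10.7
butt,tip [[350.9, 91.0], [507.8, 46.9]] L 163.0 bal [439.4  66.1] ang -15.7
t 11.45 tcp [426.6 -86.7 184.4] ang 10.6 twist 10.57 shift [-0.4221 -0.0863  0.1947] rows 8.4 F [-0.1  0.1  0.7] open 52.7 q [-0.23  0.21  2.05 -0.    0.9   1.16] tilt [-0.0239  0.0021]
```

The boaster's butt is at (330,242) and its edge at (332,79). The measured length of 167 mm agrees with the 168 mm given.

Request:
{"fn": "arm_command", "kwargs": {
  "rows": [
    [[0.0185, 0.0114, 0, 0], [0, 0, 0.015, 0], [0, 0, 0.025, 0], [0, 0, 0.025, 0], [0, 0, 0.025, 0], [0, 0, 0.02, 0], [0, 0, 0.01, 0], [0, 0, 0, 0], [0, 0, 0, 0]]
  ]
}}

```text
clock: 12.35
tcp_pos: [456.2, -102.8, 60.0]
tool_rot: [[0.984, 0.176, -0.013], [0.176, -0.984, -0.001], [-0.013, -0.001, -1.0]]
contact_force: [0.5, -0.2, 0.3]
opening: 52.6
```

```bash
python3 -c "
from h import *
f,s=grab('wrist','w6.png'); print(proj(f,[[445.3,-97.6,8]],s))
go(445.3,-97.6,4,10.7)
"
```

```text
[[305.49252103 226.33946684]]
t 12.4 tcp [ 456.3 -102.7   60.2] ang 10.2 twist -0.53 shift [-0.0091 -0.007   0.0564] rows 1.1 F [-1.  -0.6 -0.6] open 52.5 q [-0.24  0.48  2.06 -0.01  0.62  1.16] tilt [-0.013  -0.0011]
```

View pics/w6.png

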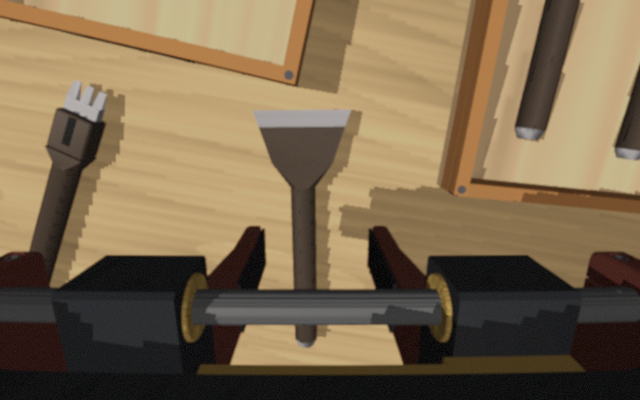

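The boaster's shank (col 304 at row 226) matches the projected target (305,226).

Request:
{"fn": "arm_command", "kwargs": {
  "rows": [
    [[-0.0091, -0.007, 0, -0.5], [0, 0, 0.01, 0], [0, 0, 0.012, 0], [0, 0, 0.012, 0], [0, 0, 0.008, 0], [0, 0, 0, 0]]
  ]
}}

```text
clock: 13.0
tcp_pos: [446.4, -97.3, 17.1]
tool_rot: [[0.982, 0.186, -0.008], [0.186, -0.983, -0.002], [-0.008, 0.001, -1.0]]
contact_force: [0.7, 0.1, -0.5]
opening: 52.7
```

```bash
python3 -c "
from h import *
go(445.3,-97.6,4,10.7)
"
```

```text
t 13.0 tcp [446.4 -97.3  17.1] ang 10.7 twist 0.03 shift [-0.001   0.      0.0132] rows 0.3 F [ 0.7  0.1 -0.5] open 52.7 q [-0.24  0.56  2.09 -0.01  0.5   1.15] tilt [-0.0081 -0.0023]
```

Request:
{"fn": "arm_command", "kwargs": {
  "rows": [
    [[0, 0, 0.005, 0], [0, 0, 0.005, 0], [0, 0, 0.003, 0], [0, 0, 0, 0]]
  ]
}}

```text
clock: 13.4
tcp_pos: [446.4, -97.4, 2.5]
tool_rot: [[0.982, 0.186, -0.009], [0.186, -0.983, -0.002], [-0.009, 0.0, -1.0]]
contact_force: [0.2, 0.5, 0.2]
opening: 52.6
```

Request:
{"fn": "arm_command", "kwargs": {
  "rows": [
    [[0, 0, 0, 0], [0, 0, 0, 0], [0, 0, 0, 0], [0, 0, 0, 0], [0, 0, 0, 0], [0, 0, 0, 0]]
  ],
  "claw": 0,
  "grip_force": 50
}}

```text
clock: 14.0
tcp_pos: [446.8, -97.5, 3.2]
tool_rot: [[0.983, 0.186, -0.007], [0.186, -0.983, -0.002], [-0.008, 0.001, -1.0]]
contact_force: [1.2, -0.4, -3.1]
opening: 15.5
```

Request:
{"fn": "arm_command", "kwargs": {
  "rows": [
    [[0, 0, -0.005, 0], [0, 0, -0.015, 0], [0, 0, -0.02, 0], [0, 0, -0.02, 0], [0, 0, -0.015, 0], [0, 0, -0.01, 0], [0, 0, 0, 0], [0, 0, 0, 0]]
  ]
}}

```text
clock: 14.8
tcp_pos: [444.5, -96.6, 90.8]
tool_rot: [[0.982, 0.186, -0.013], [0.186, -0.983, -0.001], [-0.013, -0.001, -1.0]]
contact_force: [-0.3, 0.4, -3.4]
opening: 15.6
```

```bash
python3 -c "
from h import *
f,s=grab('wrist','w7.png')
c=np.array([622,262.]); a=np.radians(-1.6); R=np.array([[np.cos(a),-np.sin(a)],[np.sin(a),np.cos(a)]])
t=c+R@[6,-24]; print(t)
go(t[0],t[1],90,-1.6)
"
```

```text
[627.32754136 237.84182741]
t 14.85 tcp [444.5 -96.6  90.6] ang 10.7 twist 12.33 shift [ 0.1734 -0.3394 -0.0022] rows 6.8 F [ 0.3  0.2 -4.3] open 15.9 q [-0.24  0.4   2.07 -0.01  0.68  1.15] tilt [-0.0136 -0.001 ]
```

View pics/w7.png

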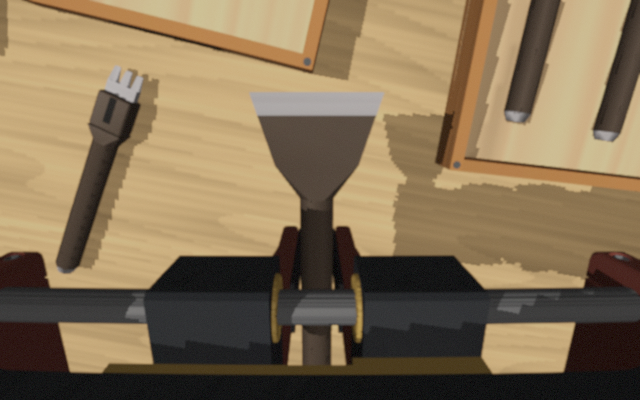

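The boaster is held level (blade at (317,105)). Next I carry it to the left tray.

Request:
{"fn": "arm_command", "kwargs": {
  "rows": [
    [[0, 0, 0, 6.15], [0, 0, 0, 6.15], [0.006, -0.012, 0, 0], [0.0124, -0.0242, -0.0005, 0], [0.0124, -0.0242, -0.0005, 0], [0.0124, -0.0242, -0.0005, 0], [0.0124, -0.0242, -0.0005, 0], [0.0124, -0.0242, -0.0005, 0], [0.0124, -0.0242, -0.0005, 0], [0.0124, -0.0242, -0.0005, 0], [0.0124, -0.0242, -0.0005, 0], [0.0124, -0.0242, -0.0005, 0], [0.0124, -0.0242, -0.0005, 0], [0.0124, -0.0242, -0.0005, 0], [0.0124, -0.0242, -0.0005, 0], [0.006, -0.012, 0, 0], [0, 0, 0, 0], [0, 0, 0, 0]]
  ]
}}

```text
clock: 16.65
tcp_pos: [610.0, 222.0, 69.6]
tool_rot: [[0.998, -0.038, -0.049], [-0.039, -0.999, -0.005], [-0.049, 0.007, -0.999]]
contact_force: [-0.6, -1.2, -3.9]
opening: 15.8
```

```bash
python3 -c "
from h import *
f,s=grab('wrist','w8.png')
go(627.3,237.8,40,-1.6); print(telemetry.get_state()['tool_rot'][2])
"
```

```text
t 16.7 tcp [609.9 221.8  69.6] ang -2.2 twist -0.65 shift [ 0.0184 -0.0167  0.0286] rows 0.6 F [-0.2 -0.3 -4. ] open 15.6 q [0.33 0.67 1.62 0.01 0.9  1.93] tilt [-0.0493 -0.0049]
[-0.04904018  0.00679038 -0.99877372]
```

View pics/w8.png

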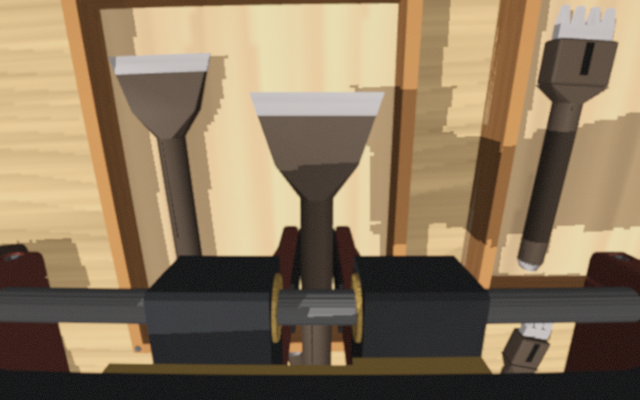

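The held boaster (edge centre (317,103)) is over the free floor to the right of the resident one (col 165). The tool has picked up a 0.04 rad pitch, so I'll shift over and use an up-down stroke to level it.

Request:
{"fn": "arm_command", "kwargs": {
  "rows": [
    [[0.009, -0.008, 0, -0.6], [0.009, -0.008, 0, 0], [0, 0, -0.025, 0], [0, 0, -0.04, 0], [0, 0, -0.04, 0], [0, 0, -0.025, 0], [0, 0, 0, 0], [0, 0, 0, 0]]
  ]
}}

```text
clock: 17.5
tcp_pos: [638.4, 236.2, 201.5]
tool_rot: [[0.998, -0.032, -0.052], [-0.032, -0.999, -0.006], [-0.051, 0.007, -0.999]]
contact_force: [-0.3, -0.2, -4.2]
opening: 15.7
```

Request:
{"fn": "arm_command", "kwargs": {
  "rows": [
    [[0, 0, 0.03, 0], [0, 0, 0.04, 0], [0, 0, 0.04, 0], [0, 0, 0.02, 0], [0, 0, 0, 0], [0, 0, 0, 0]]
  ]
}}

```text
clock: 18.1
tcp_pos: [627.9, 233.7, 58.9]
tool_rot: [[0.998, -0.033, -0.06], [-0.034, -0.999, -0.009], [-0.06, 0.011, -0.998]]
contact_force: [0.1, -0.3, -3.2]
opening: 15.7
```

```bash
python3 -c "
from h import *
go(627.3,237.8,40,-1.6); print(telemetry.get_state()['tool_rot'][2])
"
```

```text
t 18.1 tcp [627.9 233.7  58.9] ang -1.9 twist -0.33 shift [ 0.0004 -0.0043  0.0188] rows 0.4 F [ 0.1 -0.3 -3.2] open 15.7 q [0.33 0.71 1.56 0.01 0.93 1.93] tilt [-0.0604 -0.0088]
[-0.06009996  0.01081982 -0.99813372]
```

Request:
{"fn": "arm_command", "kwargs": {
  "rows": [
    [[0, -0.004, 0.006, -0.3], [0, 0, 0.006, 0], [0, 0, 0.006, 0], [0, 0, 0.006, 0], [0, 0, 0, 0]]
  ]
}}

```text
clock: 18.6
tcp_pos: [628.9, 238.8, 36.2]
tool_rot: [[0.998, -0.027, -0.055], [-0.028, -1.0, -0.007], [-0.055, 0.008, -0.998]]
contact_force: [0.7, -0.4, -4.6]
opening: 15.6
```

```bash
python3 -c "
from h import *
go(627.3,237.8,11.2,-1.6); print(telemetry.get_state()['tool_rot'][2])
"
```

```text
t 18.6 tcp [628.9 238.8  36.2] ang -1.6 twist 0.01 shift [-0.0002  0.0008  0.0251] rows 0.5 F [ 0.7 -0.4 -4.6] open 15.6 q [0.34 0.74 1.56 0.02 0.89 1.93] tilt [-0.0552 -0.0069]
[-0.05496518  0.00845606 -0.99845246]
```

Request:
{"fn": "arm_command", "kwargs": {
  "rows": [
    [[0, 0, -0.02, 0], [0, 0, -0.02, 0], [0, 0, 0, 0]]
  ]
}}

```text
clock: 18.9
tcp_pos: [631.1, 239.0, 77.0]
tool_rot: [[0.998, -0.027, -0.056], [-0.028, -1.0, -0.007], [-0.055, 0.009, -0.998]]
contact_force: [0.7, 1.0, -3.4]
opening: 15.3
```

Request:
{"fn": "arm_command", "kwargs": {
  "rows": [
    [[0, 0, 0.006, 0], [0, 0, 0.006, 0], [0, 0, 0.006, 0], [0, 0, 0.006, 0], [0, 0, 0.006, 0], [0, 0, 0.006, 0], [0, 0, 0.006, 0], [0, 0, 0, 0]]
  ]
}}

```text
clock: 19.7
tcp_pos: [625.8, 237.6, 26.7]
tool_rot: [[0.998, -0.027, -0.061], [-0.028, -1.0, -0.009], [-0.061, 0.011, -0.998]]
contact_force: [0.3, 0.9, -3.2]
opening: 15.9
```

Request:
{"fn": "arm_command", "kwargs": {
  "rows": [
    [[0.004, 0, -0.002, 0], [0.004, 0, -0.002, 0], [0.004, 0, -0.002, 0], [0.004, 0, -0.002, 0], [0, 0, 0, 0]]
  ]
}}

```text
clock: 20.2
tcp_pos: [645.2, 237.5, 35.6]
tool_rot: [[0.998, -0.028, -0.058], [-0.028, -1.0, -0.008], [-0.058, 0.01, -0.998]]
contact_force: [0.4, 0.2, -4.2]
opening: 15.7
```

Request:
{"fn": "arm_command", "kwargs": {
  "rows": [
    [[-0.004, 0, 0, 0], [-0.004, 0, 0, 0], [-0.004, 0, 0, 0], [-0.003, 0, 0, 0], [0, 0, 0, 0]]
  ]
}}

```text
clock: 20.7
tcp_pos: [628.2, 237.9, 36.8]
tool_rot: [[0.998, -0.028, -0.059], [-0.028, -1.0, -0.008], [-0.059, 0.01, -0.998]]
contact_force: [-0.3, -0.4, -2.8]
opening: 15.6
```

Request:
{"fn": "arm_command", "kwargs": {
  "rows": [
    [[0, 0, 0.005, 0], [0, 0, 0.005, 0], [0, 0, 0.004, 0], [0, 0, 0.003, 0], [0, 0, 0, 0]]
  ]
}}

```text
clock: 21.2
tcp_pos: [626.8, 237.7, 17.8]
tool_rot: [[0.998, -0.027, -0.06], [-0.028, -1.0, -0.009], [-0.059, 0.01, -0.998]]
contact_force: [0.6, 0.5, -3.1]
opening: 15.4
```

Request:
{"fn": "arm_command", "kwargs": {
  "rows": [
    [[0, 0, 0.001, 0], [0, 0, 0, 0], [0, 0, 0, 0]]
  ],
  "grip_force": 10
}}

```text
clock: 21.5
tcp_pos: [627.0, 237.7, 16.5]
tool_rot: [[0.998, -0.028, -0.06], [-0.028, -1.0, -0.009], [-0.059, 0.01, -0.998]]
contact_force: [-0.1, -0.8, -3.5]
opening: 15.6
```

Request:
{"fn": "arm_command", "kwargs": {
  "rows": [
    [[0, 0, 0.001, 0], [0, 0, 0.001, 0], [0, 0, 0, 0]]
  ]
}}

```text
clock: 21.8
tcp_pos: [627.1, 237.7, 14.8]
tool_rot: [[0.998, -0.028, -0.059], [-0.028, -1.0, -0.008], [-0.059, 0.01, -0.998]]
contact_force: [0.3, 0.4, -3.2]
opening: 15.6
```

Request:
{"fn": "arm_command", "kwargs": {
  "rows": [
    [[0, 0, 0.001, 0], [0, 0, 0.001, 0], [0, 0, 0, 0]]
  ]
}}

```text
clock: 22.1
tcp_pos: [627.1, 237.8, 12.8]
tool_rot: [[0.998, -0.028, -0.059], [-0.028, -1.0, -0.008], [-0.058, 0.01, -0.998]]
contact_force: [-0.6, -0.2, -3.8]
opening: 16.0
```

Request:
{"fn": "arm_command", "kwargs": {
  "rows": [
    [[0, 0, 0.001, 0], [0, 0, 0, 0]]
  ]
}}

```text
clock: 22.3
tcp_pos: [627.0, 237.8, 12.1]
tool_rot: [[0.998, -0.028, -0.059], [-0.028, -1.0, -0.008], [-0.059, 0.01, -0.998]]
contact_force: [0.9, 0.2, -3.1]
opening: 15.9
```

```bash
python3 -c "
from h import *
f,s=grab('wrist','w9.png')
f,s=grab('scene'); cv2.imwrite('pics/s9.png',cv2.resize(f['img'][110:290,300:500,::-1],None,fx=3.5,fy=3.2,interpolation=cv2.INTER_CUBIC))
"
```

```text
(no output)
```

View pics/s9.png

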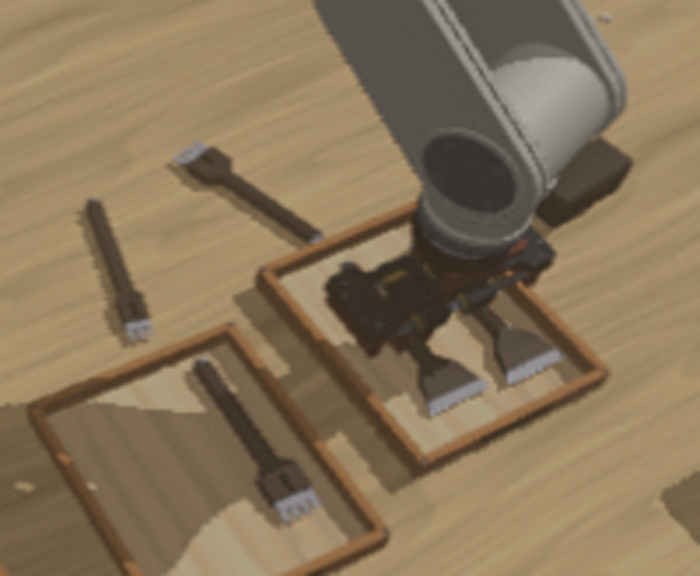

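Request:
{"fn": "arm_command", "kwargs": {
  "rows": [
    [[0, 0, 0.001, 0], [0, 0, 0, 0]]
  ]
}}

```text
clock: 22.6
tcp_pos: [626.9, 237.9, 11.4]
tool_rot: [[0.998, -0.027, -0.059], [-0.028, -1.0, -0.008], [-0.059, 0.01, -0.998]]
contact_force: [0.1, -1.4, -3.5]
opening: 16.0
```

Request:
{"fn": "arm_command", "kwargs": {
  "rows": [
    [[0, 0, 0.001, 0], [0, 0, 0, 0]]
  ]
}}

```text
clock: 22.8
tcp_pos: [627.2, 237.9, 11.4]
tool_rot: [[0.998, -0.028, -0.058], [-0.028, -1.0, -0.008], [-0.058, 0.01, -0.998]]
contact_force: [0.1, 0.1, -4.1]
opening: 16.1
```

Request:
{"fn": "arm_command", "kwargs": {
  "rows": [
    [[0, 0, 0.001, 0], [0, 0, 0, 0]]
  ]
}}

```text
clock: 23.0
tcp_pos: [627.4, 237.9, 11.3]
tool_rot: [[0.998, -0.028, -0.058], [-0.028, -1.0, -0.008], [-0.058, 0.01, -0.998]]
contact_force: [0.5, -0.1, -3.1]
opening: 16.0
```

Request:
{"fn": "arm_command", "kwargs": {
  "rows": [
    [[0, 0, 0.0015, 0], [0, 0, 0.001, 0]]
  ]
}}

```text
clock: 23.2
tcp_pos: [627.7, 237.9, 10.9]
tool_rot: [[0.998, -0.028, -0.058], [-0.028, -1.0, -0.008], [-0.057, 0.01, -0.998]]
contact_force: [-4.1, -1.4, 8.6]
opening: 15.9
```

```bash
python3 -c "
from h import *
s=telemetry.get_state(); print(s['contact_force'],s['moment'],s['tcp_pos'])
f,s=grab('scene'); print(s['contact_force'],s['moment']);cv2.imwrite('pics/s10.png',cv2.resize(f['img'][170:250,380:480,::-1],None,fx=7,fy=7,interpolation=cv2.INTER_CUBIC))
"
```

```text
[-4.08187431 -1.44951593  8.55141537] [-0.17047139  0.78023636  0.06305779] [627.65502431 237.91106532  10.9263547 ]
[-4.08187431 -1.44951593  8.55141537] [-0.17047139  0.78023636  0.06305779]
```

View pics/s10.png

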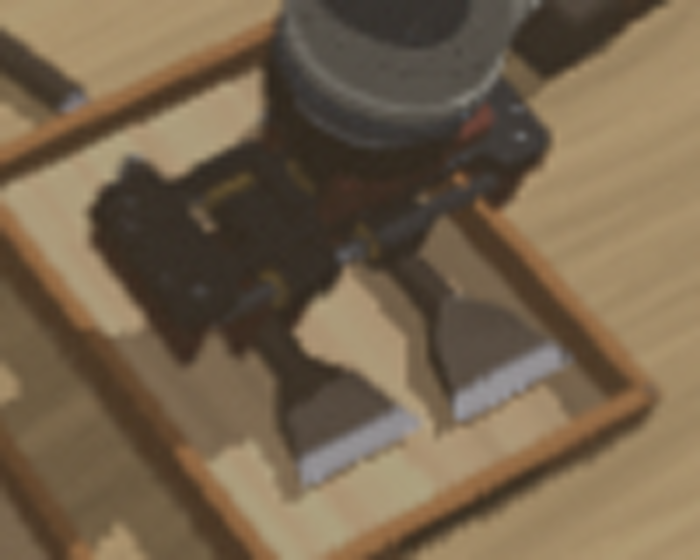

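Contact is felt (about 12 N up from the floor) at the expected height, TCP 10.9 mm. Releasing.

Request:
{"fn": "arm_command", "kwargs": {
  "rows": [
    [[0, 0, -0.0005, 0], [0, 0, 0, 0], [0, 0, 0, 0], [0, 0, 0, 0]]
  ],
  "claw": 0.42
}}

```text
clock: 23.65
tcp_pos: [629.1, 238.3, 11.8]
tool_rot: [[0.998, -0.028, -0.055], [-0.028, -1.0, -0.007], [-0.054, 0.008, -0.998]]
contact_force: [0.0, -0.1, 0.5]
opening: 36.7
```

Request:
{"fn": "arm_command", "kwargs": {
  "rows": [
    [[0, 0, -0.01, 0], [0, 0, -0.03, 0], [0, 0, -0.04, 0], [0, 0, -0.04, 0], [0, 0, -0.04, 0], [0, 0, -0.02, 0], [0, 0, 0, 0]]
  ]
}}

```text
clock: 24.35
tcp_pos: [639.2, 239.6, 200.2]
tool_rot: [[0.998, -0.027, -0.056], [-0.028, -1.0, -0.007], [-0.056, 0.009, -0.998]]
contact_force: [-0.9, 0.1, 0.0]
opening: 36.6
```

```bash
python3 -c "
from h import *
f,s=grab('wrist','w11.png')
go(407,226,200,12.9); go(407,226,200,-167.1)
"
```

```text
t 24.4 tcp [638.6 239.4 198.7] ang -1.6 twist -14.5 shift [-0.2284 -0.0387  0.0121] rows 4.6 F [0.1 0.9 0.9] open 37.0 q [0.34 0.56 1.47 0.01 1.17 1.93] tilt [-0.0574 -0.008 ]
t 24.4 tcp [638.6 239.4 198.7] ang -1.6 twist 165.5 shift [0.2284 0.0387 0.0121] rows 4.6 F [0.1 0.9 0.9] open 37.0 q [0.34 0.56 1.47 0.01 1.17 1.93] tilt [-0.0574 -0.008 ]
```

View pics/w11.png

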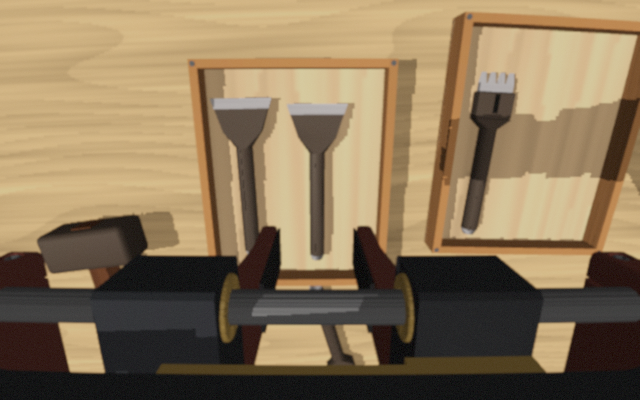

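The placed boaster (edge centre (318,108), butt at (317,257)) is flat beside the resident one (col 245) and clear of the walls. Next is the wide claw, whose cutting end faces the robot. I turn the empty wrist half round so it lands pointing the same way as the resident.

Request:
{"fn": "arm_command", "kwargs": {
  "rows": [
    [[0, 0, 0, -8.5], [0, 0, 0, -8.5], [0, 0, 0, -8.5], [0, 0, 0, -8.5], [0, 0, 0, -8.5], [0, 0, 0, -8.5], [0, 0, 0, -8.5], [0, 0, 0, -8.5], [0, 0, 0, -8.5], [0, 0, 0, -8.5], [0, 0, 0, -8.5], [0, 0, 0, -8.5], [0, 0, 0, -8.5], [0, 0, 0, -8.5], [0, 0, 0, -8.5], [0, 0, 0, -8.5], [0, 0, 0, -8.5], [0, 0, 0, -8.5], [0, 0, 0, -8.5], [0, 0, 0, -8.5]]
  ],
  "claw": 0.6
}}

```text
clock: 26.4
tcp_pos: [614.5, 231.3, 154.7]
tool_rot: [[-0.98, 0.162, -0.117], [0.166, 0.986, -0.029], [0.11, -0.047, -0.993]]
contact_force: [0.9, -0.2, 0.3]
opening: 52.6
```

```bash
python3 -c "
from h import *
go(407,226,200,-167.1)
"
```

```text
t 26.4 tcp [614.5 231.3 154.7] ang 170.4 twist -22.51 shift [ 0.2074  0.0416 -0.0206] rows 4.1 F [ 0.9 -0.2  0.3] open 52.6 q [ 0.34  0.6   1.51  0.01  1.15 -1.07] tilt [-0.1167 -0.0287]
```

Request:
{"fn": "arm_command", "kwargs": {
  "rows": [
    [[0, 0, 0, -8.5]]
  ]
}}

```text
clock: 26.5
tcp_pos: [613.2, 230.9, 152.4]
tool_rot: [[-0.993, 0.013, -0.12], [0.017, 0.999, -0.03], [0.119, -0.032, -0.992]]
contact_force: [0.1, 0.7, -0.2]
opening: 52.7
```

Request:
{"fn": "arm_command", "kwargs": {
  "rows": [
    [[0, 0, 0, -8.5]]
  ]
}}

```text
clock: 26.6
tcp_pos: [611.9, 230.4, 150.1]
tool_rot: [[-0.983, -0.135, -0.123], [-0.132, 0.991, -0.031], [0.126, -0.014, -0.992]]
contact_force: [0.2, 0.1, 0.5]
opening: 52.9
```

Request:
{"fn": "arm_command", "kwargs": {
  "rows": [
    [[0, 0, 0, 0]]
  ]
}}

```text
clock: 26.7
tcp_pos: [610.6, 230.0, 148.0]
tool_rot: [[-0.983, -0.137, -0.126], [-0.134, 0.99, -0.032], [0.129, -0.015, -0.991]]
contact_force: [-0.3, -0.7, -0.6]
opening: 52.5
```

Request:
{"fn": "arm_command", "kwargs": {
  "rows": [
    [[0, 0, 0, 0]]
  ]
}}

```text
clock: 26.8
tcp_pos: [609.7, 229.7, 146.5]
tool_rot: [[-0.983, -0.133, -0.129], [-0.13, 0.991, -0.033], [0.132, -0.015, -0.991]]
contact_force: [-0.2, -0.3, 0.6]
opening: 53.0
```

Request:
{"fn": "arm_command", "kwargs": {
  "rows": [
    [[0, 0, -0.05, 0]]
  ]
}}

```text
clock: 26.9
tcp_pos: [611.0, 229.6, 188.9]
tool_rot: [[-0.981, -0.13, -0.142], [-0.126, 0.991, -0.038], [0.146, -0.019, -0.989]]
contact_force: [-0.2, 0.8, -0.5]
opening: 52.8
```

Request:
{"fn": "arm_command", "kwargs": {
  "rows": [
    [[0, 0, 0, 0]]
  ]
}}

```text
clock: 27.0
tcp_pos: [615.0, 231.0, 194.4]
tool_rot: [[-0.983, -0.126, -0.133], [-0.123, 0.992, -0.034], [0.136, -0.018, -0.99]]
contact_force: [1.5, -0.2, 0.6]
opening: 52.4
```

Request:
{"fn": "arm_command", "kwargs": {
  "rows": [
    [[0, 0, 0, 0]]
  ]
}}

```text
clock: 27.1
tcp_pos: [614.3, 230.8, 193.7]
tool_rot: [[-0.983, -0.124, -0.134], [-0.12, 0.992, -0.035], [0.138, -0.018, -0.99]]
contact_force: [-0.7, 0.7, -0.6]
opening: 52.2
```

```bash
python3 -c "
from h import *
go(407,226,200,-167.1); print(telemetry.get_state()['tau'].round(1))
"
```

```text
t 27.1 tcp [614.3 230.8 193.7] ang -173.0 twist -5.94 shift [0.202  0.0419 0.0218] rows 4.0 F [-0.7  0.7 -0.6] open 52.2 q [ 0.34  0.56  1.47  0.01  1.24 -1.36] tilt [-0.1344 -0.0348]
[ -0.  -65.  -29.1   0.    0.6  -0. ]
```

Request:
{"fn": "arm_command", "kwargs": {
  "rows": [
    [[0.05, 0.0105, 0.004, -1.5], [0.05, 0.0105, 0.004, -1.5], [0.05, 0.0105, 0.004, -1.5], [0.045, 0.0105, 0.004, -1.5]]
  ]
}}

```text
clock: 27.5
tcp_pos: [417.3, 240.6, 200.2]
tool_rot: [[-0.967, -0.216, -0.133], [-0.214, 0.976, -0.034], [0.137, -0.005, -0.991]]
contact_force: [-0.9, 0.4, 0.3]
opening: 53.0
```

Request:
{"fn": "arm_command", "kwargs": {
  "rows": [
    [[0, 0, 0, 0], [0, 0, 0, 0]]
  ]
}}

```text
clock: 27.7
tcp_pos: [410.8, 239.6, 199.3]
tool_rot: [[-0.967, -0.216, -0.137], [-0.213, 0.976, -0.036], [0.142, -0.006, -0.99]]
contact_force: [0.3, -0.1, -0.4]
opening: 52.5
```

Request:
{"fn": "arm_command", "kwargs": {
  "rows": [
    [[0, 0, 0, 0], [0, 0, 0, 0]]
  ]
}}

```text
clock: 27.9
tcp_pos: [412.4, 239.8, 199.0]
tool_rot: [[-0.967, -0.214, -0.136], [-0.211, 0.977, -0.036], [0.141, -0.006, -0.99]]
contact_force: [-0.0, 0.4, 0.1]
opening: 52.3
```

```bash
python3 -c "
from h import *
f,s=grab('wrist','w12.png')
go(407,226,200,-167.1); print(telemetry.get_state()['tau'].round(1))
"
```

```text
t 27.95 tcp [412.6 239.8 198.9] ang -167.7 twist -0.59 shift [ 0.0086 -0.0122  0.0002] rows 0.2 F [-0.1 -0.3  0.2] open 52.6 q [ 0.48  0.3   1.88  0.04  1.09 -1.32] tilt [-0.1365 -0.0361]
[  0.2 -44.  -23.4   0.1   0.7   0. ]
```

View pics/w12.png

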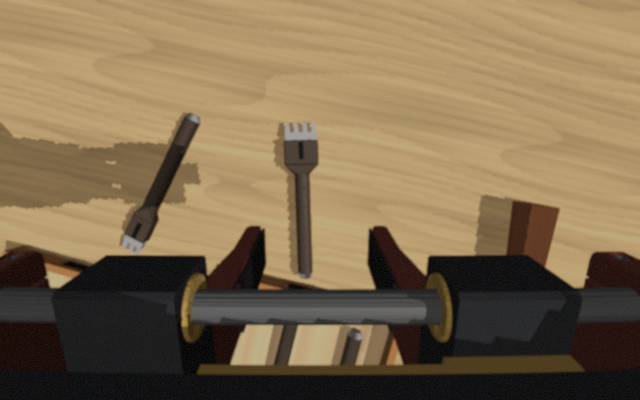

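```bash
python3 -c "
from h import *
f,s=grab('wrist')
b=chis(f,s,(305.5,274),(299,124),92)
chis(f,s,(195,117),(130,247),92)
go(b[0],b[1],60,-167.1)
"
```

```text
butt,tip [[493.9, 243.5], [335.7, 202.7]] L 163.4 bal [404.9 220.5] ang -165.5
butt,tip [[351.7, 93.4], [506.4, 46.6]] L 161.6 bal [439.7  66.7] ang -16.8
t 28.0 tcp [412.4 239.7 198.9] ang -167.7 twist -0.58 shift [-0.0081 -0.0164  0.1392] rows 2.8 F [ 0.1 -0.1 -0.2] open 52.7 q [ 0.48  0.3   1.88  0.04  1.09 -1.32] tilt [-0.1367 -0.0362]
```

Wrist view: the wide claw has its teeth at (299,126) and its butt at (305,274). The narrow claw is at left, from (195,117) to (130,247). Descending on the wide claw.

Request:
{"fn": "arm_command", "kwargs": {
  "rows": [
    [[-0.0081, -0.0164, 0, -1.5], [0, 0, 0.04, 0], [0, 0, 0.045, 0], [0, 0, 0.04, 0], [0, 0, 0, 0], [0, 0, 0, 0]]
  ]
}}

```text
clock: 28.6
tcp_pos: [414.7, 221.6, 71.5]
tool_rot: [[-0.963, -0.235, -0.13], [-0.233, 0.972, -0.033], [0.134, -0.001, -0.991]]
contact_force: [-1.2, 1.5, 0.1]
opening: 52.9
```

```bash
python3 -c "
from h import *
f,s=grab('wrist','w13.png'); print(proj(f,[[404.9,220.5,8]],s))
b=chis(f,s,(305.5,274),(299,124),92)
go(405,220.5,4,-165.5)
"
```

```text
[[318.72405224 210.36767416]]
butt,tip [[452.1, 222.1], [350.2, 193.5]] L 105.8 bal [363.5 197.2] ang -164.3
t 28.65 tcp [414.6 221.6  71.7] ang -166.4 twist -0.88 shift [0.0004 0.0013 0.0684] rows 1.4 F [ 0.4  0.5 -0.1] open 52.4 q [ 0.45  0.5   1.97  0.04  0.8  -1.39] tilt [-0.1297 -0.0324]
```

View pics/w13.png

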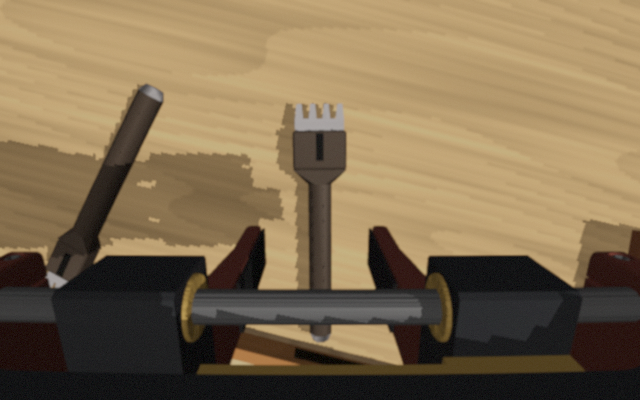

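Request:
{"fn": "arm_command", "kwargs": {
  "rows": [
    [[0, 0, -0.05, 0], [0, 0, -0.05, 0], [0, 0, -0.05, 0], [0, 0, 0, 0]]
  ]
}}

```text
clock: 29.05
tcp_pos: [437.5, 227.5, 229.2]
tool_rot: [[-0.964, -0.235, -0.124], [-0.233, 0.972, -0.03], [0.128, -0.0, -0.992]]
contact_force: [1.0, 0.8, -0.0]
opening: 52.5
```

Request:
{"fn": "arm_command", "kwargs": {
  "rows": [
    [[0, 0, 0.02, 0], [0, 0, 0.02, 0], [0, 0, 0.02, 0], [0, 0, 0.02, 0], [0, 0, 0.02, 0], [0, 0, 0.02, 0], [0, 0, 0, 0]]
  ]
}}

```text
clock: 29.75
tcp_pos: [431.5, 227.7, 120.7]
tool_rot: [[-0.967, -0.234, -0.098], [-0.233, 0.972, -0.018], [0.1, 0.006, -0.995]]
contact_force: [-0.5, -0.2, 0.7]
opening: 52.8
```

```bash
python3 -c "
from h import *
f,s=grab('wrist'); 
b=chis(f,s,(320.5,338),(319.5,103),92)
go(405,220.5,4,-165.5)
"
```

```text
butt,tip [[547.0, 259.5], [346.6, 210.3]] L 206.4 bal [457.7 237.5] ang -166.2
t 29.8 tcp [432.5 228.2 121.9] ang -166.4 twist -0.94 shift [ 0.0169 -0.0015  0.1202] rows 2.4 F [0.5 0.8 0.9] open 53.1 q [ 0.44  0.42  1.94  0.03  0.88 -1.39] tilt [-0.0963 -0.0169]
```

Fast-up, slow-down strokes near the robot take the tilt out, so I repeat them.

Request:
{"fn": "arm_command", "kwargs": {
  "rows": [
    [[0, 0, -0.05, 0], [0, 0, -0.05, 0], [0, 0, -0.05, 0], [0, 0, 0, 0]]
  ]
}}

```text
clock: 30.2
tcp_pos: [448.5, 231.3, 279.5]
tool_rot: [[-0.968, -0.234, -0.093], [-0.233, 0.972, -0.015], [0.094, 0.007, -0.996]]
contact_force: [-0.0, 0.1, 0.4]
opening: 52.8
```

Request:
{"fn": "arm_command", "kwargs": {
  "rows": [
    [[0.002, 0, 0.02, 0], [0.002, 0, 0.02, 0], [0.002, 0, 0.02, 0], [0.002, 0, 0.02, 0], [0.002, 0, 0.02, 0], [0.002, 0, 0.02, 0], [0.002, 0, 0.02, 0], [0.002, 0, 0.02, 0], [0.002, 0, 0.02, 0], [0, 0, 0, 0]]
  ]
}}

```text
clock: 31.2
tcp_pos: [421.5, 227.5, 109.9]
tool_rot: [[-0.97, -0.233, -0.068], [-0.233, 0.972, -0.004], [0.067, 0.012, -0.998]]
contact_force: [0.1, 0.3, -0.2]
opening: 52.6
```

```bash
python3 -c "
from h import *
go(405,220.5,4,-165.5)
"
```

```text
t 31.2 tcp [421.5 227.5 109.9] ang -166.5 twist -0.97 shift [ 0.0107 -0.004   0.1068] rows 2.1 F [ 0.1  0.3 -0.2] open 52.6 q [ 0.45  0.41  1.98  0.04  0.81 -1.38] tilt [-0.0678 -0.004 ]
```

Request:
{"fn": "arm_command", "kwargs": {
  "rows": [
    [[0, 0, -0.05, 0], [0, 0, -0.05, 0], [0, 0, -0.04, 0], [0, 0, 0, 0]]
  ]
}}

```text
clock: 31.6
tcp_pos: [431.8, 228.1, 257.9]
tool_rot: [[-0.97, -0.233, -0.068], [-0.233, 0.972, -0.005], [0.067, 0.012, -0.998]]
contact_force: [0.1, 0.4, -0.7]
opening: 52.5
```

Request:
{"fn": "arm_command", "kwargs": {
  "rows": [
    [[0.001, -0.0005, 0.02, 0], [0.001, -0.0005, 0.02, 0], [0.001, -0.0005, 0.02, 0], [0.001, 0, 0.02, 0], [0.001, 0, 0.02, 0], [0.001, 0, 0.02, 0], [0.001, 0, 0.02, 0], [0.001, 0, 0.02, 0], [0.001, 0, 0.02, 0], [0, 0, 0.015, 0], [0, 0, 0, 0]]
  ]
}}

```text
clock: 32.7
tcp_pos: [415.3, 225.8, 67.3]
tool_rot: [[-0.971, -0.233, -0.051], [-0.233, 0.972, 0.003], [0.049, 0.015, -0.999]]
contact_force: [0.5, 0.2, -0.5]
opening: 52.7
```

```bash
python3 -c "
from h import *
f,s=grab('wrist','w14.png'); print(proj(f,[[405,220.5,8]],s))
go(405,220.5,4,-165.5)
"
```

```text
[[311.57611211 202.03502501]]
t 32.75 tcp [415.9 226.   68.1] ang -166.5 twist -0.99 shift [ 0.0089 -0.0037  0.0646] rows 1.3 F [ 0.5 -0.3  0.3] open 52.8 q [ 0.46  0.48  2.02  0.04  0.68 -1.38] tilt [-0.0498  0.004 ]
```

View pics/w14.png

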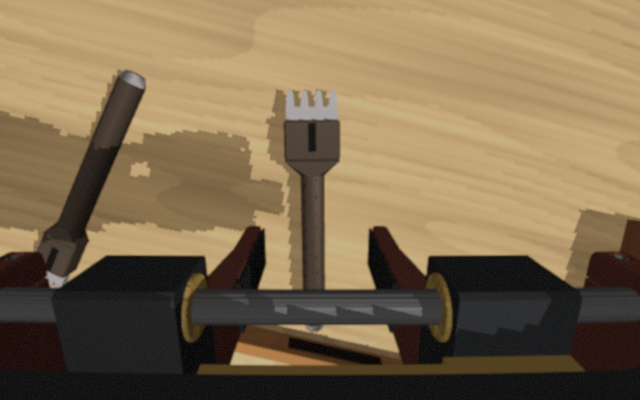

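```bash
python3 -c "
from h import *
f,s=grab('wrist')
b=chis(f,s,(314.5,329),(311.5,91),92); go(b[0],b[1],4,-165.5)
"
```

```text
butt,tip [[499.9, 245.2], [334.6, 204.0]] L 170.4 bal [410.6 222.9] ang -166.0
t 32.8 tcp [416.5 226.3  68.8] ang -166.5 twist -0.99 shift [ 0.0036 -0.0029  0.065 ] rows 1.3 F [-0.4  0.1 -0.4] open 52.8 q [ 0.46  0.48  2.02  0.04  0.68 -1.38] tilt [-0.0484  0.0047]
```

Request:
{"fn": "arm_command", "kwargs": {
  "rows": [
    [[0.005, -0.0035, 0.005, -0.6], [0, 0, 0.015, 0], [0, 0, 0.015, 0], [0, 0, 0.01, 0], [0, 0, 0, 0]]
  ]
}}

```text
clock: 33.3
tcp_pos: [412.7, 222.5, 26.7]
tool_rot: [[-0.969, -0.245, -0.041], [-0.246, 0.969, 0.008], [0.037, 0.018, -0.999]]
contact_force: [-0.4, -0.4, -0.8]
opening: 52.6
```

```bash
python3 -c "
from h import *
go(408,222,4,-166)
"
```

```text
t 33.3 tcp [412.7 222.5  26.7] ang -165.8 twist 0.24 shift [0.0038 0.0003 0.0228] rows 0.5 F [-0.4 -0.4 -0.8] open 52.6 q [ 0.45  0.55  2.05  0.05  0.57 -1.41] tilt [-0.0405  0.0084]
```

Request:
{"fn": "arm_command", "kwargs": {
  "rows": [
    [[0.003, 0, 0.005, 0], [0, 0, 0.007, 0], [0, 0, 0.006, 0], [0, 0, 0.004, 0], [0, 0, 0, 0]]
  ]
}}

```text
clock: 33.8
tcp_pos: [409.5, 222.2, 4.5]
tool_rot: [[-0.969, -0.246, -0.038], [-0.246, 0.969, 0.009], [0.035, 0.019, -0.999]]
contact_force: [0.3, -0.4, 0.2]
opening: 52.8
```

```bash
python3 -c "
from h import *
go(408,222,4,-166)
"
```

```text
t 33.8 tcp [409.5 222.2   4.5] ang -165.7 twist 0.27 shift [0.0015 0.0002 0.0005] rows 0.0 F [ 0.3 -0.4  0.2] open 52.8 q [ 0.45  0.6   2.06  0.05  0.52 -1.41] tilt [-0.0383  0.0095]
```

Request:
{"fn": "arm_command", "kwargs": {
  "rows": [
    [[0, 0, 0, 0], [0, 0, 0, 0], [0, 0, 0, 0], [0, 0, 0, 0], [0, 0, 0, 0], [0, 0, 0, 0]]
  ],
  "claw": 0,
  "grip_force": 50
}}

```text
clock: 34.4
tcp_pos: [410.0, 222.4, 4.9]
tool_rot: [[-0.969, -0.246, -0.038], [-0.246, 0.969, 0.01], [0.034, 0.019, -0.999]]
contact_force: [0.8, 0.2, -2.2]
opening: 15.7
```

Request:
{"fn": "arm_command", "kwargs": {
  "rows": [
    [[0, 0, -0.005, 0], [0, 0, -0.02, 0], [0, 0, -0.04, 0], [0, 0, -0.03, 0], [0, 0, 0, 0]]
  ]
}}

```text
clock: 34.9
tcp_pos: [411.6, 220.3, 101.7]
tool_rot: [[-0.968, -0.246, -0.043], [-0.246, 0.969, 0.007], [0.04, 0.017, -0.999]]
contact_force: [0.9, 0.2, -4.3]
opening: 15.3
```

```bash
python3 -c "
from h import *
f,s=grab('wrist','w15.png')
c=np.array([653,16.]); a=np.radians(-3); R=np.array([[np.cos(a),-np.sin(a)],[np.sin(a),np.cos(a)]])
t=c+R@[6,0]; t2=c+R@[6,-48]; print(t,t2)
go(t[0],t[1],90,-3); go(t2[0],t2[1],90,-3); go(t2[0],t2[1],90,177);print(s['tool_rot'][2])
"
```

```text
[658.99177721  15.68598426] [656.47965131 -32.24823341]
t 34.95 tcp [410.6 219.9 100.2] ang -165.7 twist -162.73 shift [ 0.259   0.1909 -0.0022] rows 5.2 F [-0.4  0.9 -3. ] open 15.6 q [ 0.45  0.41  2.03  0.04  0.74 -1.4 ] tilt [-0.0449  0.006 ]
t 34.95 tcp [410.6 219.9 100.2] ang -165.7 twist -162.73 shift [ 0.259   0.2389 -0.0024] rows 5.2 F [-0.4  0.9 -3. ] open 15.6 q [ 0.45  0.41  2.03  0.04  0.74 -1.4 ] tilt [-0.0449  0.006 ]
t 34.95 tcp [410.6 219.9 100.2] ang -165.7 twist 17.27 shift [-0.259  -0.2389 -0.0024] rows 5.2 F [-0.4  0.9 -3. ] open 15.6 q [ 0.45  0.41  2.03  0.04  0.74 -1.4 ] tilt [-0.0449  0.006 ]
[ 0.04002771  0.01729838 -0.99904882]
```

View pics/w15.png

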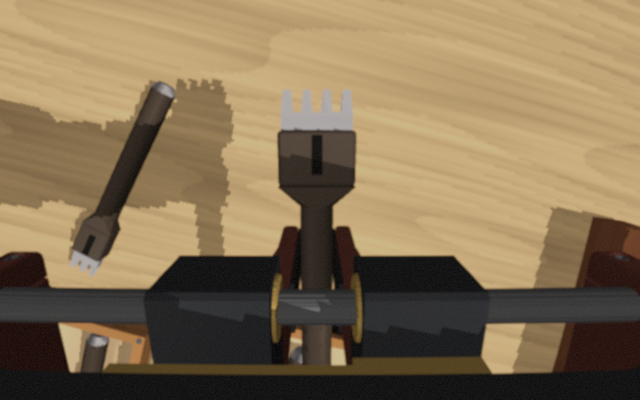

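The wide claw is held level (comb at (317,105)). It needs a half turn to point the way the resident does, so I turn it while descending slowly from height, which also levels the tool.

Request:
{"fn": "arm_command", "kwargs": {
  "rows": [
    [[0, 0, -0.05, 0], [0, 0, -0.05, 0], [0, 0, -0.05, 0], [0, 0, -0.02, 0], [0, 0, 0, 0]]
  ]
}}

```text
clock: 35.45
tcp_pos: [414.1, 216.9, 264.1]
tool_rot: [[-0.967, -0.246, -0.062], [-0.246, 0.969, -0.002], [0.061, 0.013, -0.998]]
contact_force: [1.1, -0.1, -3.0]
opening: 15.4
```

Request:
{"fn": "arm_command", "kwargs": {
  "rows": [
    [[0, 0, 0.008, 6], [0, 0, 0.008, 8.5], [0, 0, 0.008, 8.5], [0, 0, 0.008, 8.5], [0, 0, 0.008, 8.5], [0, 0, 0.008, 8.5], [0, 0, 0.008, 8.5], [0, 0, 0.008, 8.5], [0, 0, 0.008, 8.5], [0, 0, 0.008, 8.5]]
  ]
}}

```text
clock: 36.45
tcp_pos: [393.1, 209.5, 154.5]
tool_rot: [[-0.351, 0.931, -0.096], [0.936, 0.351, -0.019], [0.016, -0.096, -0.995]]
contact_force: [0.1, 0.2, -2.8]
opening: 15.7
```

```bash
python3 -c "
from h import *
go(659,15.7,90,-3);print(telemetry.get_state()['tool_rot'][2])
"
```

```text
t 36.45 tcp [393.1 209.5 154.5] ang 110.6 twist 113.57 shift [0.2806 0.1785 0.0423] rows 5.6 F [ 0.1  0.2 -2.8] open 15.7 q [0.45 0.31 2.01 0.03 0.92 0.07] tilt [-0.096  -0.0187]
[ 0.01629629 -0.09647694 -0.9952018 ]
```

Request:
{"fn": "arm_command", "kwargs": {
  "rows": [
    [[0, 0, -0.05, 0], [0, 0, -0.05, 0], [0, 0, -0.05, 0], [0, 0, -0.05, 0], [0, 0, -0.04, 0], [0, 0, 0, 0]]
  ]
}}

```text
clock: 37.05
tcp_pos: [411.4, 211.8, 378.1]
tool_rot: [[-0.347, 0.929, -0.132], [0.938, 0.345, -0.036], [0.012, -0.137, -0.991]]
contact_force: [-0.0, 0.4, -3.7]
opening: 15.7
```

Request:
{"fn": "arm_command", "kwargs": {
  "rows": [
    [[0, 0, 0.02, 7], [0, 0, 0.02, 8.5], [0, 0, 0.02, 8.5], [0, 0, 0.02, 8.5], [0, 0, 0.02, 8.5], [0, 0, 0.02, 8.5]]
  ]
}}

```text
clock: 37.65
tcp_pos: [386.8, 203.8, 236.5]
tool_rot: [[0.491, 0.858, -0.151], [0.864, -0.502, -0.045], [-0.115, -0.109, -0.987]]
contact_force: [0.2, -0.2, -3.5]
opening: 15.4
```

```bash
python3 -c "
from h import *
go(659,15.7,90,-3);print(telemetry.get_state()['tool_rot'][2])
"
```

```text
t 37.65 tcp [386.8 203.8 236.5] ang 60.4 twist 63.41 shift [0.3021 0.1648 0.1119] rows 6.0 F [ 0.2 -0.2 -3.5] open 15.4 q [0.44 0.2  1.92 0.03 1.17 0.95] tilt [-0.1515 -0.0451]
[-0.11475636 -0.10871767 -0.98742668]
```

Request:
{"fn": "arm_command", "kwargs": {
  "rows": [
    [[0, 0, 0, 8.5]]
  ]
}}

```text
clock: 37.75
tcp_pos: [382.4, 201.8, 230.3]
tool_rot: [[0.612, 0.774, -0.161], [0.779, -0.625, -0.05], [-0.139, -0.095, -0.986]]
contact_force: [-0.5, -0.5, -3.0]
opening: 15.7
```

```bash
cat > hold.py <<'E'
from h import *
import sys
for i in range(int(sys.argv[1])):
    s=telemetry.get_state(); R=s['tool_rot']
    print(round(s['clock'],2),s['tcp_pos'].round(1),R[:2,2].round(4),s['joints'][[1,2,4]].round(4),s['qd'][[1,2,4]].round(3)); optics.grab_frame('wrist')
E
python3 hold.py 7
```

```text
37.75 [382.4 201.8 230.3] [-0.1613 -0.0498] [0.2109 1.9317 1.1671] [ 0.028  0.023 -0.027]
37.8 [382.7 201.9 230.7] [-0.161  -0.0497] [0.2105 1.9309 1.168 ] [-0.024 -0.042  0.032]
37.85 [383.8 202.4 232.1] [-0.1588 -0.0486] [0.2091 1.9285 1.1693] [-0.028 -0.047  0.018]
37.9 [384.9 202.9 233.5] [-0.1563 -0.0475] [0.2077 1.9264 1.17  ] [-0.026 -0.038  0.013]
37.95 [385.8 203.3 234.5] [-0.1543 -0.0465] [0.2065 1.9247 1.1706] [-0.02  -0.026  0.007]
38.0 [386.4 203.6 235.3] [-0.1528 -0.0458] [0.2056 1.9236 1.1709] [-0.017 -0.018  0.006]
38.05 [386.7 203.8 235.9] [-0.1517 -0.0453] [0.2048 1.9229 1.1712] [-0.015 -0.01   0.007]
```

Holding on the last target (during camera calls) recovers the sag. Chaining rows accumulates it. From here I use fewer, larger rows with holds. First a loaded levelling stroke.

Request:
{"fn": "arm_command", "kwargs": {
  "rows": [
    [[0, 0, -0.05, 8], [0, 0, -0.05, 8]]
  ]
}}

```text
clock: 38.3
tcp_pos: [398.4, 206.7, 331.8]
tool_rot: [[0.798, 0.58, -0.163], [0.58, -0.813, -0.051], [-0.162, -0.054, -0.985]]
contact_force: [2.1, 0.9, -3.9]
opening: 15.7
```

```bash
python3 hold.py 6
```

```text
38.3 [398.4 206.7 331.8] [-0.163  -0.0506] [0.1232 1.7865 1.4019] [-0.334 -0.712  1.121]
38.35 [402.6 208.5 339.7] [-0.1519 -0.0455] [0.117  1.7741 1.4082] [ 0.005  0.032 -0.201]
38.4 [402.5 208.5 336.7] [-0.1507 -0.0449] [0.1187 1.7788 1.4004] [ 0.046  0.115 -0.094]
38.45 [400.7 207.7 333.7] [-0.1548 -0.0467] [0.1207 1.7841 1.3977] [ 0.039  0.089 -0.027]
38.5 [399.1 207.  331.5] [-0.159  -0.0488] [0.1224 1.7877 1.397 ] [ 0.027  0.053 -0.003]
38.55 [398.2 206.6 330.2] [-0.1618 -0.0501] [0.1236 1.7897 1.397 ] [0.018 0.026 0.001]
```

Request:
{"fn": "arm_command", "kwargs": {
  "rows": [
    [[0, 0, 0.05, 8], [0, 0, 0.05, 8], [0, 0, 0.05, 8]]
  ]
}}

```text
clock: 38.9
tcp_pos: [376.2, 200.2, 183.4]
tool_rot: [[0.967, 0.202, -0.154], [0.197, -0.979, -0.046], [-0.16, 0.014, -0.987]]
contact_force: [0.7, -0.3, -4.3]
opening: 16.0
```

```bash
python3 hold.py 6
```

```text
38.9 [376.2 200.2 183.4] [-0.1538 -0.0463] [0.2663 1.9888 1.0461] [ 0.612  0.597 -1.198]
38.95 [370.1 197.4 176.7] [-0.1663 -0.0522] [0.2749 1.9994 1.041 ] [-0.045 -0.028  0.266]
39.0 [371.  197.7 180. ] [-0.1676 -0.0528] [0.2714 1.9943 1.051 ] [-0.074 -0.13   0.117]
39.05 [374.1 199.1 183.2] [-0.1622 -0.0502] [0.2681 1.9884 1.0541] [-0.059 -0.101  0.026]
39.1 [376.7 200.3 185.4] [-0.1569 -0.0477] [0.2656 1.9844 1.0547] [-0.042 -0.061 -0.002]
39.15 [378.3 201.1 186.8] [-0.1531 -0.0459] [0.2638 1.9822 1.0545] [-0.027 -0.03  -0.007]
```

Request:
{"fn": "arm_command", "kwargs": {
  "rows": [
    [[0, 0, -0.05, 0], [0, 0, -0.05, 0], [0, 0, -0.05, 0]]
  ]
}}

```text
clock: 39.5
tcp_pos: [400.3, 207.5, 336.0]
tool_rot: [[0.964, 0.217, -0.154], [0.212, -0.976, -0.046], [-0.16, 0.012, -0.987]]
contact_force: [1.5, 1.2, -4.7]
opening: 15.3
```

```bash
python3 hold.py 2
```

```text
39.5 [400.3 207.5 336. ] [-0.154  -0.0464] [0.1174 1.7824 1.4018] [-0.371 -0.756  1.083]
39.55 [405.  209.6 344.3] [-0.1414 -0.0405] [0.1109 1.7693 1.4073] [ 0.012  0.039 -0.205]
```

Request:
{"fn": "arm_command", "kwargs": {
  "rows": [
    [[0, 0, 0.02, 0], [0, 0, 0.02, 0], [0, 0, 0.02, 0], [0, 0, 0.02, 0], [0, 0, 0.02, 0], [0, 0, 0.02, 0], [0, 0, 0.02, 0]]
  ]
}}

```text
clock: 40.3
tcp_pos: [392.6, 207.3, 210.7]
tool_rot: [[0.967, 0.23, -0.114], [0.228, -0.973, -0.027], [-0.117, 0.001, -0.993]]
contact_force: [0.2, 0.5, -3.7]
opening: 15.7
```

```bash
python3 hold.py 5
```

```text
40.3 [392.6 207.3 210.7] [-0.1136 -0.0274] [0.228  1.9568 1.0717] [ 0.235  0.23  -0.49 ]
40.35 [390.6 206.3 207.9] [-0.118  -0.0296] [0.2312 1.9608 1.0694] [-0.02  -0.012  0.108]
40.4 [390.8 206.4 209.3] [-0.1186 -0.0299] [0.2299 1.9588 1.0734] [-0.028 -0.047  0.049]
40.45 [391.8 206.9 210.5] [-0.1168 -0.029 ] [0.2287 1.9567 1.0746] [-0.019 -0.035  0.01 ]
40.5 [392.6 207.3 211.3] [-0.115  -0.0281] [0.228  1.9553 1.0748] [-0.009 -0.019 -0.001]
```

That stroke gained +0.04 rad, so I repeat it.

Request:
{"fn": "arm_command", "kwargs": {
  "rows": [
    [[0, 0, -0.05, 0], [0, 0, -0.05, 0], [0, 0, -0.05, 0]]
  ]
}}

```text
clock: 40.85
tcp_pos: [407.5, 210.3, 359.4]
tool_rot: [[0.965, 0.23, -0.122], [0.228, -0.973, -0.032], [-0.126, 0.003, -0.992]]
contact_force: [0.8, 0.6, -4.6]
opening: 15.5
```

```bash
python3 hold.py 2
```

```text
40.85 [407.5 210.3 359.4] [-0.1222 -0.0317] [0.0909 1.7556 1.4197] [-0.347 -0.769  1.089]
40.9 [411.8 212.2 368.1] [-0.1095 -0.0258] [0.0845 1.7423 1.4252] [ 0.01   0.038 -0.203]
```

Request:
{"fn": "arm_command", "kwargs": {
  "rows": [
    [[0, 0, 0.02, 0], [0, 0, 0.02, 0], [0, 0, 0.02, 0], [0, 0, 0.02, 0], [0, 0, 0.02, 0], [0, 0, 0.02, 0], [0, 0, 0.02, 0], [0, 0, 0.02, 0], [0, 0, 0.02, 0]]
  ]
}}

```text
clock: 41.85
tcp_pos: [395.8, 209.4, 186.7]
tool_rot: [[0.968, 0.233, -0.091], [0.233, -0.972, -0.017], [-0.092, -0.005, -0.996]]
contact_force: [0.1, -0.2, -4.0]
opening: 15.1
```

Request:
{"fn": "arm_command", "kwargs": {
  "rows": [
    [[0, 0, -0.05, 0], [0, 0, -0.05, 0], [0, 0, -0.05, 0], [0, 0, -0.05, 0]]
  ]
}}

```text
clock: 42.25
tcp_pos: [408.5, 210.2, 378.6]
tool_rot: [[0.965, 0.235, -0.117], [0.233, -0.972, -0.029], [-0.12, 0.001, -0.993]]
contact_force: [0.6, 0.2, -4.0]
opening: 15.7
```

```bash
python3 hold.py 2
```

```text
42.25 [408.5 210.2 378.6] [-0.1166 -0.0294] [0.0746 1.7304 1.4551] [-0.309 -0.789  1.115]
42.3 [412.5 211.9 387.2] [-0.1045 -0.0237] [0.0686 1.717  1.461 ] [ 0.007  0.045 -0.202]
```

Request:
{"fn": "arm_command", "kwargs": {
  "rows": [
    [[0, 0, 0.02, 0], [0, 0, 0.02, 0], [0, 0, 0.02, 0], [0, 0, 0.02, 0], [0, 0, 0.02, 0], [0, 0, 0.02, 0], [0, 0, 0.02, 0], [0, 0, 0.02, 0], [0, 0, 0.02, 0]]
  ]
}}

```text
clock: 43.25
tcp_pos: [389.1, 205.7, 194.2]
tool_rot: [[0.966, 0.237, -0.101], [0.236, -0.971, -0.022], [-0.104, -0.002, -0.995]]
contact_force: [0.3, -0.4, -3.3]
opening: 15.2
```

```bash
python3 hold.py 4
```

```text
43.25 [389.1 205.7 194.2] [-0.1014 -0.0224] [0.2403 1.9865 1.0164] [ 0.28   0.242 -0.514]
43.3 [386.7 204.6 191.2] [-0.1065 -0.0248] [0.2439 1.9907 1.0142] [-0.024 -0.017  0.115]
43.35 [387.1 204.8 192.9] [-0.1067 -0.0249] [0.2422 1.9883 1.0186] [-0.038 -0.06   0.055]
43.4 [388.6 205.4 194.5] [-0.1041 -0.0237] [0.2405 1.9856 1.0202] [-0.029 -0.048  0.015]
```

Request:
{"fn": "arm_command", "kwargs": {
  "rows": [
    [[0, 0, 0.02, 0], [0, 0, 0.02, 0], [0, 0, 0.02, 0], [0, 0, 0.02, 0], [0, 0, 0.02, 0]]
  ]
}}

```text
clock: 43.95
tcp_pos: [388.4, 207.9, 101.4]
tool_rot: [[0.968, 0.238, -0.083], [0.237, -0.971, -0.013], [-0.083, -0.007, -0.996]]
contact_force: [0.5, 0.2, -5.0]
opening: 15.4
```

```bash
python3 hold.py 5
```

```text
43.95 [388.4 207.9 101.4] [-0.0826 -0.0134] [0.3921 2.0575 0.7727] [ 0.349  0.114 -0.501]
44.0 [386.7 207.   99. ] [-0.0862 -0.0151] [0.3961 2.0599 0.7702] [-0.034  0.003  0.109]
44.05 [386.5 207.  100.2] [-0.0873 -0.0156] [0.3942 2.059  0.7743] [-0.037 -0.026  0.048]
44.1 [387.1 207.3 101.1] [-0.0861 -0.0151] [0.3927 2.058  0.7756] [-0.026 -0.018  0.008]
44.15 [387.8 207.5 101.7] [-0.0847 -0.0144] [0.3916 2.0573 0.7757] [-0.017 -0.007 -0.002]
```

Request:
{"fn": "arm_command", "kwargs": {
  "rows": [
    [[0, 0, -0.05, 0], [0, 0, -0.05, 0]]
  ]
}}

```text
clock: 44.4
tcp_pos: [393.3, 207.6, 199.0]
tool_rot: [[0.967, 0.238, -0.095], [0.237, -0.971, -0.019], [-0.097, -0.004, -0.995]]
contact_force: [1.7, 0.7, -3.4]
opening: 15.6
```

```bash
python3 hold.py 2
```

```text
44.4 [393.3 207.6 199. ] [-0.0949 -0.0193] [0.2361 1.9774 1.0225] [-0.722 -0.458  1.238]
44.45 [397.7 209.6 206.5] [-0.0842 -0.0143] [0.2262 1.9684 1.0295] [ 0.042 -0.001 -0.241]
```

Request:
{"fn": "arm_command", "kwargs": {
  "rows": [
    [[0, 0, 0.02, 0], [0, 0, 0.02, 0], [0, 0, 0.02, 0], [0, 0, 0.02, 0], [0, 0, 0.02, 0]]
  ]
}}

```text
clock: 45.0
tcp_pos: [396.0, 211.3, 109.1]
tool_rot: [[0.969, 0.238, -0.062], [0.238, -0.971, -0.004], [-0.062, -0.011, -0.998]]
contact_force: [-0.5, -0.8, -4.6]
opening: 15.6
```

```bash
python3 hold.py 5
```

```text
45.0 [396.  211.3 109.1] [-0.0625 -0.0039] [0.3783 2.0506 0.7711] [ 0.355  0.133 -0.504]
45.05 [394.  210.4 106.5] [-0.0667 -0.0059] [0.3825 2.0534 0.7688] [-0.034  0.002  0.112]
45.1 [394.  210.4 107.8] [-0.0677 -0.0064] [0.3806 2.0522 0.773 ] [-0.039 -0.032  0.051]
45.15 [394.9 210.8 108.9] [-0.066  -0.0056] [0.3789 2.0506 0.7744] [-0.027 -0.024  0.01 ]
45.2 [395.8 211.2 109.6] [-0.0643 -0.0048] [0.3778 2.0496 0.7746] [-0.019 -0.015 -0.001]
```

Request:
{"fn": "arm_command", "kwargs": {
  "rows": [
    [[0, 0, -0.05, 0], [0, 0, -0.05, 0]]
  ]
}}

```text
clock: 45.45
tcp_pos: [399.2, 210.2, 207.2]
tool_rot: [[0.968, 0.238, -0.075], [0.238, -0.971, -0.01], [-0.075, -0.008, -0.997]]
contact_force: [0.9, 1.3, -3.8]
opening: 15.3
```

```bash
python3 hold.py 2 | tail -1
```

```text
45.5 [403.5 212.1 214.7] [-0.0641 -0.0048] [0.2127 1.9619 1.0272] [ 0.041 -0.001 -0.237]
```

Request:
{"fn": "arm_command", "kwargs": {
  "rows": [
    [[0, 0, 0.02, 0], [0, 0, 0.02, 0], [0, 0, 0.02, 0], [0, 0, 0.02, 0], [0, 0, 0.02, 0]]
  ]
}}

```text
clock: 46.05
tcp_pos: [403.3, 214.6, 116.7]
tool_rot: [[0.97, 0.238, -0.043], [0.238, -0.971, 0.005], [-0.041, -0.015, -0.999]]
contact_force: [0.1, -0.2, -3.4]
opening: 15.4
```

```bash
python3 hold.py 5 | tail -1
```

```text
46.25 [403.  214.5 117.2] [-0.0448  0.0043] [0.3646 2.0429 0.773 ] [-0.02  -0.017  0.   ]
```

Request:
{"fn": "arm_command", "kwargs": {
  "rows": [
    [[0, 0, -0.05, 0], [0, 0, -0.05, 0]]
  ]
}}

```text
clock: 46.5
tcp_pos: [404.7, 212.6, 214.8]
tool_rot: [[0.97, 0.238, -0.055], [0.238, -0.971, -0.001], [-0.054, -0.013, -0.998]]
contact_force: [1.5, -0.5, -3.5]
opening: 15.6
```

```bash
python3 hold.py 2 | tail -1
```

```text
46.55 [408.8 214.5 222.5] [-0.0445  0.0044] [0.1997 1.9564 1.024 ] [ 0.042 -0.004 -0.233]
```

Request:
{"fn": "arm_command", "kwargs": {
  "rows": [
    [[0, 0, 0.02, 0], [0, 0, 0.02, 0], [0, 0, 0.02, 0], [0, 0, 0.02, 0], [0, 0, 0.02, 0]]
  ]
}}

```text
clock: 47.1
tcp_pos: [410.5, 217.8, 124.5]
tool_rot: [[0.971, 0.238, -0.023], [0.238, -0.971, 0.014], [-0.019, -0.02, -1.0]]
contact_force: [-0.3, 0.9, -2.7]
opening: 15.6
```

```bash
python3 hold.py 5 | tail -1
```

```text
47.3 [410.3 217.7 125.1] [-0.0251  0.0136] [0.3513 2.0362 0.7711] [-0.02  -0.016 -0.001]
```

Request:
{"fn": "arm_command", "kwargs": {
  "rows": [
    [[0, 0, -0.05, 0], [0, 0, -0.05, 0]]
  ]
}}

```text
clock: 47.55
tcp_pos: [409.9, 215.0, 222.6]
tool_rot: [[0.971, 0.237, -0.035], [0.238, -0.971, 0.009], [-0.032, -0.017, -0.999]]
contact_force: [0.5, 0.5, -3.7]
opening: 15.7
```

```bash
python3 hold.py 2 | tail -1
```

```text
47.6 [413.9 216.8 230.4] [-0.0247  0.0137] [0.1867 1.951  1.0206] [ 0.04  -0.004 -0.236]
```

Request:
{"fn": "arm_command", "kwargs": {
  "rows": [
    [[0, 0, 0.02, 0], [0, 0, 0.02, 0], [0, 0, 0.02, 0], [0, 0, 0.02, 0], [0, 0, 0.02, 0]]
  ]
}}

```text
clock: 48.15
tcp_pos: [417.6, 221.0, 132.5]
tool_rot: [[0.971, 0.238, -0.004], [0.238, -0.971, 0.024], [0.002, -0.024, -1.0]]
contact_force: [-0.2, -0.5, -3.5]
opening: 15.6
```

```bash
python3 hold.py 5 | tail -1; python3 -c "
from h import *
go(659,15.7,90,-3);print(telemetry.get_state()['tool_rot'][2])
"
```

```text
48.35 [417.3 220.9 133.1] [-0.0055  0.0228] [0.3381 2.0296 0.7693] [-0.02  -0.016 -0.001]
t 48.4 tcp [417.9 221.1 133.6] ang 13.8 twist 16.76 shift [0.2518 0.1935 0.0378] rows 5.0 F [ 0.5  0.9 -4. ] open 15.6 q [0.45 0.34 2.03 0.03 0.77 1.75] tilt [-0.0041  0.0234]
[ 0.00156419 -0.02374825 -0.99971675]
```

Request:
{"fn": "arm_command", "kwargs": {
  "rows": [
    [[0, 0, -0.05, 8.4], [0, 0, -0.05, 8.4]]
  ]
}}

```text
clock: 48.6
tcp_pos: [415.1, 217.2, 230.6]
tool_rot: [[0.998, -0.061, -0.016], [-0.061, -0.998, 0.018], [-0.017, -0.017, -1.0]]
contact_force: [2.1, 1.1, -3.5]
opening: 15.7
```

```bash
python3 hold.py 2 | tail -1
```

```text
48.65 [418.9 218.9 238.5] [-0.005   0.0229] [0.1737 1.9457 1.0172] [ 0.041 -0.003 -0.234]
```

Request:
{"fn": "arm_command", "kwargs": {
  "rows": [
    [[0, 0, 0.02, 0], [0, 0, 0.02, 0], [0, 0, 0.02, 0], [0, 0, 0.02, 0], [0, 0, 0.02, 0], [0, 0, 0.02, 0]]
  ]
}}

```text
clock: 49.3
tcp_pos: [425.0, 224.9, 120.5]
tool_rot: [[0.999, -0.049, 0.017], [-0.049, -0.998, 0.034], [0.016, -0.034, -0.999]]
contact_force: [-0.1, -0.5, -3.6]
opening: 15.7
```

```bash
python3 hold.py 5 | tail -1; python3 -c "
from h import *
go(659,15.7,100,-3);print(telemetry.get_state()['tool_rot'][2])
"
```

```text
49.5 [424.8 224.8 121.1] [0.0158 0.0328] [0.3613 2.0339 0.7182] [-0.02  -0.016  0.003]
t 49.55 tcp [425.3 225.  121.6] ang -2.9 twist 0.12 shift [0.2439 0.1975 0.0186] rows 4.9 F [ 0.6  0.3 -3. ] open 15.7 q [0.45 0.36 2.03 0.03 0.72 2.04] tilt [0.0172 0.0334]
[ 0.01547227 -0.03423598 -0.999294  ]
```

Request:
{"fn": "arm_command", "kwargs": {
  "rows": [
    [[0.035, 0.028, 0, 0], [0.035, 0.028, 0, 0], [0.035, 0.028, 0, 0], [0.035, 0.028, 0, 0], [0.035, 0.028, 0, 0], [0.035, 0.028, 0, 0], [0.028, 0.024, 0, 0]]
  ]
}}

```text
clock: 50.25
tcp_pos: [664.7, 18.9, 130.8]
tool_rot: [[0.999, -0.038, 0.032], [-0.039, -0.999, 0.036], [0.03, -0.038, -0.999]]
contact_force: [0.2, 1.9, -4.3]
opening: 15.4
```

```bash
python3 hold.py 6 ; python3 -c "
from h import *
f,s=grab('wrist','w16.png')
go(659,15.7,60,-3);print(telemetry.get_state()['tool_rot'][2])
"
```

```text
50.25 [664.7  18.9 130.8] [0.0317 0.0363] [0.5738 1.6183 0.9185] [ 0.324 -0.65   0.328]
50.3 [669.5  15.1 131.7] [0.0379 0.0344] [0.5763 1.6109 0.9173] [-0.047  0.085 -0.04 ]
50.35 [667.   17.1 131.2] [0.0355 0.0355] [0.5746 1.6154 0.9168] [-0.025  0.089  0.01 ]
50.4 [664.4  18.8 130.4] [0.0319 0.0363] [0.5737 1.6194 0.9172] [-0.015  0.065  0.007]
50.45 [662.6  20.  129.8] [0.0295 0.0366] [0.5732 1.6221 0.9175] [-0.009  0.04  -0.   ]
50.5 [661.7  20.8 129.5] [0.0284 0.0367] [0.5729 1.6236 0.9174] [-0.004  0.023 -0.001]
t 50.6 tcp [661.2  21.6 129.2] ang -2.1 twist 0.85 shift [-0.0036  0.0087  0.0689] rows 1.4 F [-0.4 -0.6 -3.1] open 15.7 q [-0.    0.57  1.62  0.05  0.92  1.58] tilt [0.0278 0.0367]
[ 0.02643815 -0.03766284 -0.99894071]
```

View pics/w16.png

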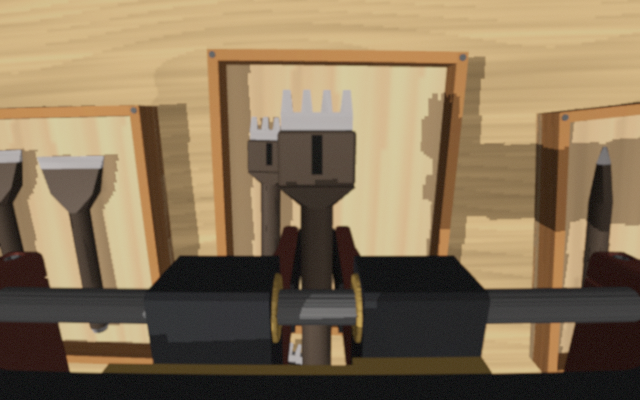

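The held wide claw (comb at (317,110)) is above the middle tray, next to the resident claw (shank at (270,220)). I check the spacing and the tray corners before lowering.

Run:
```python
from h import *
f,s=grab('wrist')
w=cast(f,[(210,52),(464,54)],30,s); print('corners',w.round(1))
m=w.mean(0)[:2]; d=w[1]-w[0]; a=np.arctan2(d[0],-d[1]); print(np.linalg.norm(d),np.degrees(a))
u=np.array([np.cos(a),-np.sin(a)]) if 0 else None
ang=np.arctan2(-d[0]*-1,-d[1])
# tray +y dir = -(d)
ey=-d[:2]/np.linalg.norm(d[:2]); ex=np.array([ey[1],-ey[0]]); c=m-118*ex; print('tray c',c.round(1),'ang',np.degrees(np.arctan2(ex[1],ex[0])).round(2))
r=cast(f,[(270,220),(270,190),(264,120)],16,s)[:,:2]; print('res local',[( (p-c)@ex, (p-c)@ey) for p in r])
for y in(0,-48): print(y,(c+6*ex+y*ey).round(1))
```

```text
corners [[776.1  99.6  30. ]
 [766.6 -86.8  30. ]]
186.58635528297955 -2.8895165908886944
tray c [653.5  12.3] ang -2.89
res local [(np.float64(-15.326560393154322), np.float64(52.96827039067206)), (np.float64(11.106327868085824), np.float64(52.4868615323694)), (np.float64(68.82305894695625), np.float64(56.387482350332085))]
0 [659.5  12. ]
-48 [657.1 -35.9]
```

Request:
{"fn": "arm_command", "kwargs": {
  "rows": [
    [[-0.002, 0.008, 0.03, 0.8], [0, 0, 0.04, 0]]
  ]
}}

```text
clock: 50.85
tcp_pos: [665.1, 18.2, 64.5]
tool_rot: [[0.998, -0.047, 0.04], [-0.049, -0.998, 0.037], [0.039, -0.039, -0.999]]
contact_force: [0.7, 0.1, -4.0]
opening: 15.4
```

```bash
python3 hold.py 6 | tail -2; python3 -c "
from h import *
go(659.3,13.5,20,-3);print(telemetry.get_state()['tool_rot'][2])
"
```

```text
51.05 [663.6  18.6  63. ] [0.0346 0.0369] [0.663  1.6468 0.7981] [-0.032 -0.029 -0.005]
51.1 [664.8  18.5  64.3] [0.0373 0.0369] [0.6617 1.6457 0.7978] [-0.02  -0.016 -0.007]
t 51.15 tcp [665.4  18.4  65. ] ang -2.8 twist 0.22 shift [-0.0075  0.0069  0.0445] rows 0.9 F [ 1.  -0.7 -3.5] open 15.2 q [-0.01  0.66  1.65  0.05  0.8   1.58] tilt [0.0389 0.0368]
[ 0.03705591 -0.03864966 -0.9985655 ]
```

Request:
{"fn": "arm_command", "kwargs": {
  "rows": [
    [[-0.0075, 0.007, 0.01, 0.2], [0, 0, 0.027, 0]]
  ]
}}

```text
clock: 51.35
tcp_pos: [663.6, 12.7, 33.5]
tool_rot: [[0.997, -0.05, 0.051], [-0.052, -0.998, 0.037], [0.049, -0.039, -0.998]]
contact_force: [0.3, 0.7, -4.3]
opening: 15.3
```

```bash
python3 hold.py 7 | tail -1; python3 -c "
from h import *
go(659.3,13.5,13,-3);print(telemetry.get_state()['tool_rot'][2])
"
```

```text
51.65 [662.8  13.4  31.7] [0.0471 0.0368] [0.704  1.6633 0.7285] [-0.003 -0.005 -0.001]
t 51.7 tcp [662.9  13.4  31.8] ang -2.9 twist 0.06 shift [-0.0044  0.0008  0.0186] rows 0.4 F [ 0.3  0.1 -3.6] open 15.4 q [-0.02  0.7   1.66  0.06  0.73  1.56] tilt [0.0473 0.0368]
[ 0.04541831 -0.03916941 -0.99819985]
```

Request:
{"fn": "arm_command", "kwargs": {
  "rows": [
    [[-0.004, 0, 0.013, 0]]
  ],
  "grip_force": 15
}}

```text
clock: 51.8
tcp_pos: [662.0, 14.0, 20.9]
tool_rot: [[0.997, -0.049, 0.053], [-0.051, -0.998, 0.037], [0.051, -0.039, -0.998]]
contact_force: [-0.6, 0.4, -4.8]
opening: 16.1
```

```bash
python3 hold.py 7 | tail -1; python3 -c "
from h import *
go(659.3,13.5,13,-3);print(telemetry.get_state()['tool_rot'][2])
"
```

```text
52.1 [659.6  14.1  18.6] [0.0474 0.0368] [0.7203 1.6723 0.7028] [-0.001 -0.003 -0.002]
t 52.15 tcp [659.7  14.1  18.7] ang -2.9 twist 0.06 shift [-0.0006  0.0009  0.0057] rows 0.1 F [ 0.2 -0.2 -4.1] open 16.0 q [-0.01  0.72  1.67  0.06  0.7   1.56] tilt [0.0476 0.0368]
[ 0.04568354 -0.03917921 -0.99818736]
```

Request:
{"fn": "arm_command", "kwargs": {
  "rows": [
    [[0, 0, 0.004, 0]]
  ]
}}

```text
clock: 52.25
tcp_pos: [660.6, 14.3, 15.3]
tool_rot: [[0.998, -0.049, 0.049], [-0.051, -0.998, 0.037], [0.047, -0.039, -0.998]]
contact_force: [-0.3, 0.0, -3.5]
opening: 15.9
```

```bash
python3 hold.py 6 | tail -1; python3 -c "
from h import *
go(659.3,13.5,13,-3)"
```

```text
52.5 [659.9  14.3  14.6] [0.0475 0.0368] [0.7267 1.6719 0.6968] [-0.003  0.002 -0.   ]
t 52.55 tcp [659.9  14.3  14.7] ang -2.9 twist 0.06 shift [-0.0007  0.0009  0.0017] rows 0.0 F [-0.9 -0.3 -3.7] open 16.0 q [-0.01  0.73  1.67  0.06  0.7   1.56] tilt [0.0476 0.0368]
```

Request:
{"fn": "arm_command", "kwargs": {
  "rows": [
    [[0, 0, 0.0015, 0]]
  ]
}}

```text
clock: 52.65
tcp_pos: [660.3, 14.3, 13.5]
tool_rot: [[0.998, -0.049, 0.048], [-0.051, -0.998, 0.037], [0.046, -0.039, -0.998]]
contact_force: [0.3, 1.1, 3.4]
opening: 16.1
```

```bash
python3 hold.py 6 | tail -1; python3 -c "
from h import *
go(659.3,13.5,13,-3)"
```

```text
52.9 [660.2  14.4  13.4] [0.0481 0.0368] [0.7287 1.6716 0.6945] [-0.003 -0.001 -0.   ]
t 52.95 tcp [660.3  14.4  13.5] ang -2.9 twist 0.06 shift [-0.0009  0.0009  0.0004] rows 0.0 F [ 0.5  0.2 -0.1] open 15.8 q [-0.01  0.73  1.67  0.06  0.69  1.56] tilt [0.0482 0.0368]
```

Floor contact felt at 13.5 mm, as expected. Releasing and rising.

Request:
{"fn": "arm_command", "kwargs": {
  "rows": [
    [[0, 0, 0, 0], [0, 0, 0, 0], [0, 0, 0, 0]]
  ],
  "claw": 0.42
}}

```text
clock: 53.25
tcp_pos: [661.2, 14.3, 14.3]
tool_rot: [[0.998, -0.049, 0.05], [-0.051, -0.998, 0.037], [0.048, -0.039, -0.998]]
contact_force: [0.4, -0.6, -0.1]
opening: 35.0
```

Request:
{"fn": "arm_command", "kwargs": {
  "rows": [
    [[0, 0, -0.03, 0], [0, 0, -0.05, 0], [0, 0, -0.05, 0], [0, 0, -0.05, 0]]
  ]
}}

```text
clock: 53.65
tcp_pos: [647.4, 7.6, 190.3]
tool_rot: [[0.998, -0.05, 0.034], [-0.051, -0.998, 0.037], [0.032, -0.039, -0.999]]
contact_force: [0.5, 0.1, 0.1]
opening: 37.5
```

```bash
python3 hold.py 4 | tail -1; python3 -c "
from h import *
f,s=grab('wrist','w17.png')
go(439.5,66.5,200,-16)"
```

```text
53.8 [650.6   7.6 193.4] [0.0437 0.0368] [0.4738 1.6243 1.0012] [ 0.064  0.061 -0.019]
t 53.9 tcp [647.7   7.7 188.6] ang -2.9 twist 13.06 shift [-2.16e-01  1.00e-04 -1.65e-02] rows 4.3 F [ 0.4 -0.3 -0.8] open 36.7 q [-0.02  0.48  1.63  0.04  1.    1.57] tilt [0.0353 0.037 ]
```

View pics/w17.png

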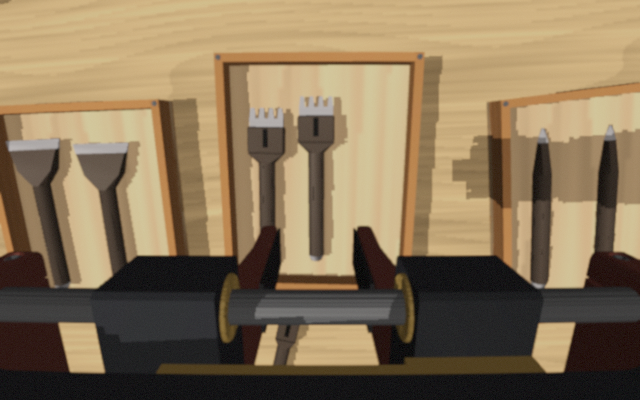

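The wide claw (teeth at (317,105), butt at (316,258)) lies beside the resident one (col 267) with a gap. Next is the narrow claw.

Request:
{"fn": "arm_command", "kwargs": {
  "rows": [
    [[0, 0, 0, 6.5], [0, 0, 0, 6.5], [-0.043, 0, -0.002, 0], [-0.043, 0, -0.002, 0], [-0.043, 0, -0.002, 0], [-0.043, 0, -0.002, 0], [-0.043, 0, -0.002, 0]]
  ],
  "claw": 0.6
}}

```text
clock: 54.6
tcp_pos: [429.6, 68.5, 179.8]
tool_rot: [[0.958, -0.286, 0.011], [-0.287, -0.957, 0.036], [0.0, -0.038, -0.999]]
contact_force: [0.2, 0.8, 0.4]
opening: 52.8
```

```bash
python3 hold.py 6 | tail -1; python3 -c "
from h import *
f,s=grab('wrist','w18.png')
go(439.5,66.5,200,-16)"
```

```text
54.85 [433.2  68.4 181.2] [0.0146 0.0362] [0.2027 2.0735 0.8476] [ 0.01  -0.031  0.003]
t 54.95 tcp [434.1  68.2 181.5] ang -16.7 twist -0.66 shift [ 0.0058 -0.0006 -0.0185] rows 0.4 F [ 1.1 -0.6  0.6] open 52.6 q [0.1  0.2  2.07 0.05 0.85 1.94] tilt [0.0154 0.0363]
```

View pics/w18.png

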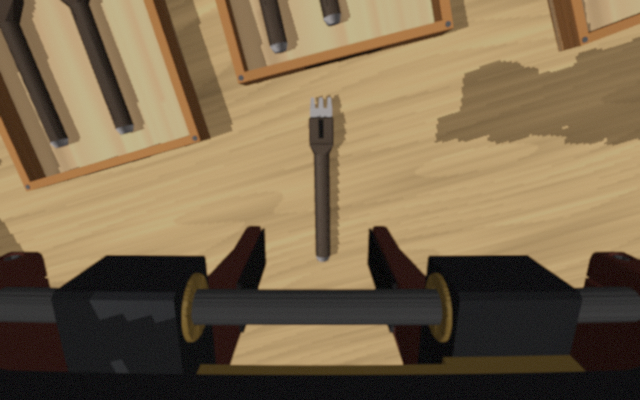

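The narrow claw (three teeth) runs from its teeth at (320,96) to its butt at (322,260).

```bash
python3 -c "
from h import *
f,s=grab('wrist')
b=chis(f,s,(322,260),(320.5,96),92); go(b[0],b[1],50,-16.5)"
```

```text
butt,tip [[348.9, 93.5], [512.3, 46.6]] L 169.9 bal [437.4  68.1] ang -16.0
t 55.0 tcp [434.1  68.2 181.5] ang -16.7 twist -0.17 shift [0.0026 0.0043 0.1315] rows 2.6 F [-1.2 -0.3  0.2] open 52.7 q [0.1  0.2  2.07 0.05 0.85 1.94] tilt [0.0154 0.0363]
```

Request:
{"fn": "arm_command", "kwargs": {
  "rows": [
    [[0.0026, 0.004, 0.03, -0.5], [0, 0, 0.045, 0], [0, 0, 0.045, 0]]
  ]
}}

```text
clock: 55.3
tcp_pos: [447.5, 67.7, 63.3]
tool_rot: [[0.96, -0.279, 0.033], [-0.28, -0.959, 0.038], [0.021, -0.045, -0.999]]
contact_force: [0.4, -0.1, -0.8]
opening: 52.4
```

```bash
python3 hold.py 6 | tail -1; python3 -c "
from h import *
f,s=grab('wrist','w19.png'); print(proj(f,[[437.4,68.1,8]],s))
go(437.4,68.1,4,-16.2)"
```

```text
55.55 [446.3  67.9  65.2] [0.0295 0.0376] [0.4384 2.1218 0.5492] [-0.047 -0.004 -0.009]
[[322.48638293 225.82289648]]
t 55.65 tcp [447.1  68.   66.4] ang -16.2 twist -0.03 shift [-0.0107  0.0055  0.062 ] rows 1.2 F [0.7 0.7 0.4] open 53.0 q [0.1  0.44 2.12 0.07 0.55 1.9 ] tilt [0.0331 0.038 ]
```

View pics/w19.png

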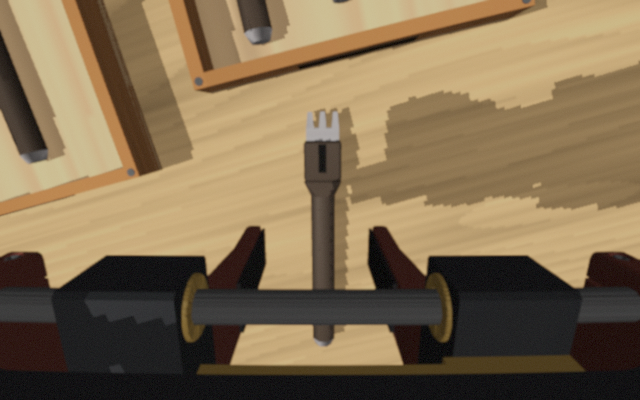

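Request:
{"fn": "arm_command", "kwargs": {
  "rows": [
    [[-0.008, 0.004, 0.02, 0], [-0.002, 0.001, 0.028, 0]]
  ]
}}

```text
clock: 55.85
tcp_pos: [444.6, 68.4, 24.7]
tool_rot: [[0.959, -0.278, 0.05], [-0.28, -0.959, 0.04], [0.037, -0.052, -0.998]]
contact_force: [0.1, 1.0, -0.3]
opening: 52.8
```

```bash
python3 hold.py 6 | tail -1; python3 -c "
from h import *
go(437.4,68.1,4,-16.2)"
```

```text
56.1 [443.6  68.4  23.6] [0.0457 0.0393] [0.5243 2.1461 0.423 ] [-0.003  0.    -0.007]
t 56.15 tcp [443.7  68.4  23.5] ang -16.2 twist -0.04 shift [-0.0066  0.003   0.0192] rows 0.4 F [ 0.7  0.1 -0.5] open 52.6 q [0.1  0.52 2.15 0.08 0.42 1.88] tilt [0.046  0.0393]
```

Request:
{"fn": "arm_command", "kwargs": {
  "rows": [
    [[-0.0066, 0.003, 0.01, 0], [0, 0, 0.008, 0]]
  ]
}}

```text
clock: 56.35
tcp_pos: [440.1, 68.3, 8.2]
tool_rot: [[0.959, -0.277, 0.053], [-0.28, -0.959, 0.04], [0.04, -0.053, -0.998]]
contact_force: [0.6, 0.3, -0.3]
opening: 52.7
```

```bash
python3 hold.py 6 | tail -1; python3 -c "
from h import *
go(437.4,68.1,4,-16.2)"
```

```text
56.6 [440.6  68.4   7.7] [0.0523 0.04  ] [0.5575 2.1576 0.3718] [-0.001  0.003 -0.001]
t 56.65 tcp [440.6  68.4   7.7] ang -16.2 twist -0.05 shift [-0.0031  0.0013  0.0035] rows 0.1 F [ 1.1 -0.5 -0.3] open 52.7 q [0.1  0.56 2.16 0.09 0.37 1.87] tilt [0.0522 0.04  ]
```

Request:
{"fn": "arm_command", "kwargs": {
  "rows": [
    [[-0.003, 0.001, 0.0035, 0]]
  ]
}}

```text
clock: 56.75
tcp_pos: [438.5, 68.5, 4.4]
tool_rot: [[0.959, -0.277, 0.054], [-0.28, -0.959, 0.04], [0.041, -0.054, -0.998]]
contact_force: [0.1, 0.0, -0.4]
opening: 52.6
```

```bash
python3 hold.py 4 | tail -1
```

```text
56.9 [437.2  68.4   3.8] [0.0515 0.0399] [0.5646 2.1644 0.3588] [-0.002 -0.007  0.003]
```

Request:
{"fn": "arm_command", "kwargs": {
  "rows": [
    [[0, 0, 0, 0], [0, 0, 0, 0], [0, 0, 0, 0], [0, 0, 0, 0], [0, 0, 0, 0], [0, 0, 0, 0]]
  ],
  "claw": 0,
  "grip_force": 45
}}

```text
clock: 57.55
tcp_pos: [437.6, 68.4, 4.1]
tool_rot: [[0.959, -0.277, 0.052], [-0.279, -0.959, 0.04], [0.039, -0.053, -0.998]]
contact_force: [-0.2, -1.8, 0.6]
opening: 16.1
```

Request:
{"fn": "arm_command", "kwargs": {
  "rows": [
    [[0, 0, -0.02, 0], [0, 0, -0.045, 0], [0, 0, -0.04, 0]]
  ]
}}

```text
clock: 57.85
tcp_pos: [427.6, 63.7, 106.3]
tool_rot: [[0.96, -0.278, 0.038], [-0.279, -0.959, 0.038], [0.026, -0.047, -0.999]]
contact_force: [0.5, -0.1, -3.5]
opening: 15.8
```

```bash
python3 hold.py 5 | tail -1; python3 -c "
from h import *
f,s=grab('wrist','w20.png')
go(657.5,-34,105,-3);print(s['tool_rot'][2])"
```

```text
58.05 [429.   63.9 106. ] [0.0428 0.039 ] [0.3291 2.1507 0.6163] [ 0.044  0.016 -0.003]
t 58.15 tcp [427.7  63.8 104.5] ang -16.2 twist -13.22 shift [0.2344 0.0858 0.0046] rows 4.7 F [-0.2  0.1 -3.4] open 15.6 q [0.1  0.33 2.15 0.06 0.62 1.9 ] tilt [0.0388 0.0385]
[ 0.02789155 -0.048411   -0.998438  ]
```

View pics/w20.png

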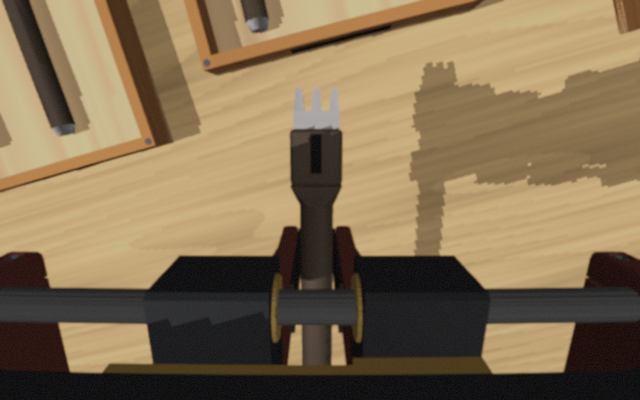

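The narrow claw is held straight (teeth at (317,105)). Next I carry it to the middle tray.

Request:
{"fn": "arm_command", "kwargs": {
  "rows": [
    [[0, 0, -0.005, -6.6], [0, 0, 0, -6.6], [0.039, 0.0143, 0, 0], [0.039, 0.0143, 0, 0], [0.039, 0.0143, 0, 0], [0.039, 0.0143, 0, 0], [0.039, 0.0143, 0, 0], [0.037, 0.0143, 0, 0]]
  ]
}}

```text
clock: 58.95
tcp_pos: [645.9, -33.2, 89.5]
tool_rot: [[0.999, -0.039, -0.001], [-0.039, -0.998, 0.039], [-0.003, -0.039, -0.999]]
contact_force: [0.9, 0.1, -3.6]
opening: 15.5
```

```bash
python3 hold.py 7|tail -1 ; python3 -c "
from h import *
f,s=grab('wrist','w21.png')
go(657.5,-34,60,-3);print(s['tool_rot'][2])"
```

```text
59.25 [643.5 -32.1  90.6] [-0.0014  0.0392] [0.6153 1.6572 0.8745] [-0.024  0.004  0.001]
t 59.35 tcp [644.2 -31.9  91.9] ang -2.2 twist 0.83 shift [0.0135 0.0026 0.0318] rows 0.6 F [ 0.9 -0.2 -3.6] open 15.9 q [-0.09  0.61  1.66  0.05  0.87  1.49] tilt [0.0007 0.039 ]
[-0.00191189 -0.03905476 -0.99923524]
```

View pics/w21.png

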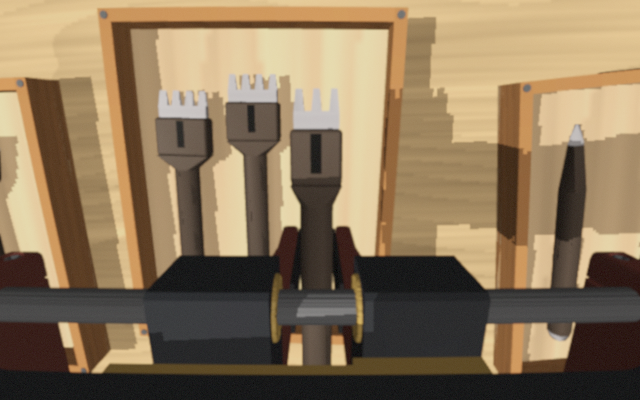

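The held narrow claw (teeth at (317,105)) hangs to the right of both wide claws (cols 185 and 255), inside the rim at col 390. I check the lateral room.

Run:
```python
from h import *
f,s=grab('wrist')
a=np.radians(-2.9); ex=np.array([np.cos(a),np.sin(a)]); ey=np.array([-ex[1],ex[0]]); c=np.array([653.5,14.])
for n,p,z in [('cornL',(102,13),30),('cornR',(404,12),30),('resid',(191,230),16),('wide',(258,230),16),('wide2',(255,170),16)]:
    w=cast(f,[p],z,s)[0,:2]; print(n,w.round(1),((w-c)@ex).round(1),((w-c)@ey).round(1))
go(657.5,-34,60,-3)
print((s['tcp_pos'][:2]-c)@ey)
```

```text
cornL [776.3  99.5] 118.3 91.6
cornR [766.5 -87.8] 118.0 -96.0
resid [626.3  66.9] -29.8 51.5
wide [625.1  15.2] -28.4 -0.2
wide2 [670.9  13.6] 17.4 0.5
t 59.4 tcp [644.5 -32.   92.3] ang -2.2 twist 0.83 shift [0.0131 0.0026 0.0323] rows 0.6 F [-0.1  0.5 -3.8] open 15.9 q [-0.09  0.61  1.66  0.05  0.87  1.49] tilt [0.0016 0.0389]
-46.36301604512835
```

Request:
{"fn": "arm_command", "kwargs": {
  "rows": [
    [[0.012, 0.002, 0.015, 0.8], [0, 0, 0.02, 0], [0, 0, 0.02, 0]]
  ]
}}

```text
clock: 59.7
tcp_pos: [658.3, -31.3, 40.3]
tool_rot: [[0.999, -0.051, 0.009], [-0.051, -0.998, 0.038], [0.007, -0.039, -0.999]]
contact_force: [0.2, -0.3, -3.7]
opening: 15.1
```

```bash
python3 hold.py 7|tail -1 ; python3 -c "
from h import *
go(657.5,-34.5,20,-3);print(telemetry.get_state()['tool_rot'][2])"
```

```text
60.0 [659.  -31.6  41.4] [0.0092 0.0382] [0.6992 1.6394 0.7978] [-0.004 -0.003 -0.003]
t 60.05 tcp [659.1 -31.7  41.5] ang -2.9 twist 0.06 shift [-0.0016  0.0037  0.0214] rows 0.4 F [-0.6  0.9 -4.1] open 15.9 q [-0.08  0.7   1.64  0.05  0.8   1.5 ] tilt [0.0096 0.0382]
[ 0.00759288 -0.0386555  -0.99922375]
```

Request:
{"fn": "arm_command", "kwargs": {
  "rows": [
    [[0, 0.003, -0.05, 0], [0, 0, -0.05, 0]]
  ]
}}

```text
clock: 60.25
tcp_pos: [653.2, -37.9, 135.4]
tool_rot: [[0.999, -0.051, -0.004], [-0.051, -0.998, 0.039], [-0.006, -0.039, -0.999]]
contact_force: [1.0, -0.2, -2.8]
opening: 15.9
```

```bash
python3 hold.py 2|tail -1
```

```text
60.3 [657.5 -38.3 144.4] [0.0069 0.0385] [0.5596 1.6058 0.9735] [ 0.019 -0.04  -0.182]
```

Request:
{"fn": "arm_command", "kwargs": {
  "rows": [
    [[0, 0, 0.025, 0], [0, 0, 0.025, 0], [0, 0, 0.025, 0], [0, 0, 0.02, 0]]
  ]
}}

```text
clock: 60.75
tcp_pos: [664.7, -35.3, 52.8]
tool_rot: [[0.998, -0.051, 0.026], [-0.051, -0.998, 0.037], [0.024, -0.038, -0.999]]
contact_force: [-0.3, 0.1, -3.8]
opening: 15.4
```

```bash
python3 hold.py 7|tail -1 ; python3 -c "
from h import *
go(657.5,-34.5,20,-3);print(telemetry.get_state()['tool_rot'][2])"
```

```text
61.05 [665.9 -35.4  55.1] [0.0279 0.0365] [0.6811 1.6338 0.8029] [-0.008 -0.002 -0.001]
t 61.1 tcp [666.  -35.5  55.3] ang -3.0 twist 0.05 shift [-0.0095  0.0008  0.035 ] rows 0.7 F [ 0.3 -0.4 -3.8] open 15.7 q [-0.09  0.68  1.63  0.05  0.8   1.5 ] tilt [0.0282 0.0365]
[ 0.02631862 -0.03790408 -0.99893474]
```

Pitch is now within 0.013 rad of the grasp. Lowering.

Request:
{"fn": "arm_command", "kwargs": {
  "rows": [
    [[-0.008, 0, 0.015, 0], [-0.001, 0, 0.018, 0]]
  ],
  "grip_force": 15
}}

```text
clock: 61.3
tcp_pos: [661.9, -34.2, 26.4]
tool_rot: [[0.998, -0.05, 0.038], [-0.052, -0.998, 0.036], [0.036, -0.038, -0.999]]
contact_force: [0.1, 0.7, -3.2]
opening: 15.8
```

```bash
python3 hold.py 7|tail -1 ; python3 -c "
from h import *
go(657.5,-34.5,12.1,-3);print(telemetry.get_state()['tool_rot'][2])"
```

```text
61.6 [662.2 -34.2  25.8] [0.0365 0.0358] [0.717  1.6536 0.7386] [-0.004  0.002  0.   ]
t 61.65 tcp [662.2 -34.3  25.9] ang -3.0 twist 0.04 shift [-0.0051  0.001   0.0136] rows 0.3 F [ 0.3 -0.  -2.3] open 16.0 q [-0.09  0.72  1.65  0.06  0.74  1.49] tilt [0.0366 0.0358]
[ 0.03477541 -0.03759004 -0.99868797]
```

Request:
{"fn": "arm_command", "kwargs": {
  "rows": [
    [[-0.004, 0, 0.01, 0]]
  ]
}}

```text
clock: 61.75
tcp_pos: [660.6, -33.9, 17.3]
tool_rot: [[0.998, -0.05, 0.041], [-0.052, -0.998, 0.035], [0.039, -0.037, -0.999]]
contact_force: [-0.5, -0.1, -3.6]
opening: 15.9
```

```bash
python3 hold.py 7|tail -1 ; python3 -c "
from h import *
go(657.5,-34.5,12.1,-3)"
```

```text
62.05 [658.6 -33.7  15.8] [0.0367 0.0358] [0.7284 1.6632 0.7175] [-0.003 -0.003 -0.001]
t 62.1 tcp [658.7 -33.7  15.9] ang -3.0 twist 0.04 shift [-0.0013  0.001   0.0037] rows 0.1 F [ 0.1  0.4 -3.9] open 15.7 q [-0.09  0.73  1.66  0.06  0.72  1.49] tilt [0.0369 0.0357]
```

Request:
{"fn": "arm_command", "kwargs": {
  "rows": [
    [[0, 0, 0.0025, 0]]
  ]
}}

```text
clock: 62.2
tcp_pos: [659.3, -33.7, 13.8]
tool_rot: [[0.998, -0.05, 0.038], [-0.052, -0.998, 0.036], [0.036, -0.038, -0.999]]
contact_force: [-0.5, 0.0, -2.9]
opening: 16.2
```

```bash
python3 hold.py 6|tail -1 ; python3 -c "
from h import *
go(657.5,-34.5,12.1,-3)"
```

```text
62.45 [658.8 -33.6  13.3] [0.0368 0.0358] [0.7322 1.6629 0.7137] [ 0.    -0.001 -0.001]
t 62.5 tcp [658.8 -33.6  13.4] ang -3.0 twist 0.04 shift [-0.0013  0.001   0.0012] rows 0.0 F [-0.6  0.4 -3.5] open 16.3 q [-0.09  0.73  1.66  0.06  0.71  1.49] tilt [0.037  0.0357]
```

Request:
{"fn": "arm_command", "kwargs": {
  "rows": [
    [[0, 0, 0.0014, 0]]
  ]
}}

```text
clock: 62.6
tcp_pos: [659.1, -33.6, 12.3]
tool_rot: [[0.998, -0.05, 0.037], [-0.052, -0.998, 0.036], [0.036, -0.038, -0.999]]
contact_force: [-2.5, 2.5, 11.5]
opening: 15.5
```

```bash
python3 hold.py 6|tail -1 ; python3 -c "
from h import *
go(657.5,-34.5,12.1,-3)"
```

```text
62.85 [659.1 -33.6  12.3] [0.0374 0.0357] [0.7339 1.6627 0.7117] [ 0.     0.    -0.001]
t 62.9 tcp [659.1 -33.6  12.3] ang -3.0 twist 0.04 shift [-0.0016  0.001   0.0001] rows 0.0 F [-2.1 -0.2  1.6] open 16.1 q [-0.09  0.73  1.66  0.06  0.71  1.49] tilt [0.0374 0.0357]
```

Floor contact felt at 12.3 mm. Release, then rise.

Request:
{"fn": "arm_command", "kwargs": {
  "rows": [
    [[0, 0, 0, 0], [0, 0, 0, 0], [0, 0, 0, 0]]
  ],
  "claw": 0.4
}}

```text
clock: 63.2
tcp_pos: [659.9, -33.6, 12.8]
tool_rot: [[0.998, -0.05, 0.039], [-0.052, -0.998, 0.036], [0.037, -0.038, -0.999]]
contact_force: [-0.2, 0.6, -0.7]
opening: 34.1
```

Request:
{"fn": "arm_command", "kwargs": {
  "rows": [
    [[0, 0, -0.03, 0], [0, 0, -0.05, 0], [0, 0, -0.05, 0], [0, 0, -0.05, 0], [0, 0, -0.05, 0], [0, 0, -0.02, 0]]
  ]
}}

```text
clock: 63.8
tcp_pos: [648.1, -42.6, 264.7]
tool_rot: [[0.998, -0.051, 0.03], [-0.052, -0.998, 0.036], [0.028, -0.038, -0.999]]
contact_force: [0.4, 0.4, -0.4]
opening: 34.9
```

```bash
python3 hold.py 4 | tail -1; python3 -c "
from h import *
f,s=grab('wrist','w22.png')
f,s=grab('scene'); cv2.imwrite('pics/s22.png',cv2.resize(f['img'][140:360,140:490,::-1],None,fx=2.28,fy=2.28,interpolation=cv2.INTER_CUBIC))
f,s=grab('top'); cv2.imwrite('pics/t22.png',f['img'][:,:,::-1])"
```

```text
63.95 [646.9 -42.4 260.7] [0.0263 0.0366] [0.4086 1.5595 1.1514] [ 0.049  0.048 -0.009]
```

View pics/w22.png

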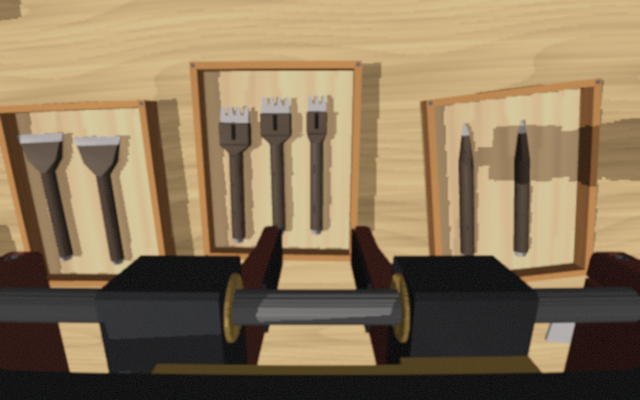

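View pics/s22.png

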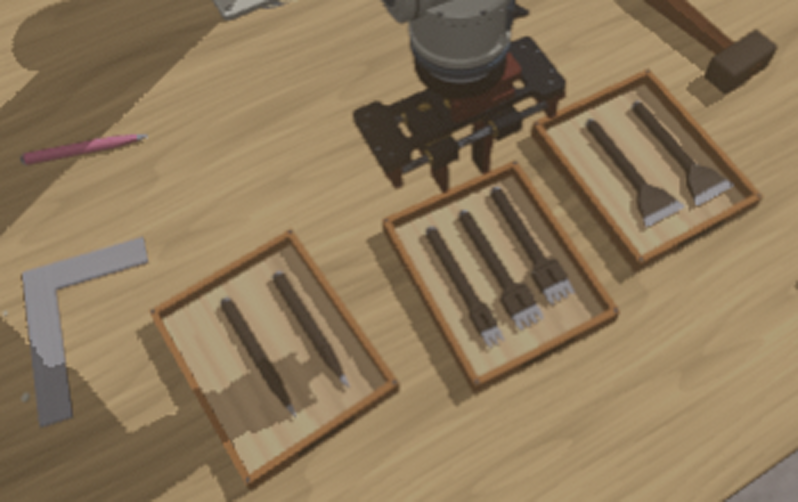

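View pics/t22.png

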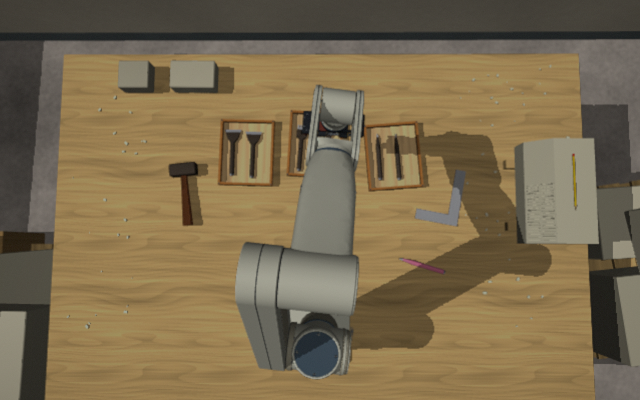

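All four chisels lie in their trays. The wrist view shows two boasters at (42–98,195), three claws at (236/277/317,170) and two points at (467/522,190), all parallel and flat. The hammer (183,190), the square (447,200) and the pink piece (422,265) have not moved. The arm is clear, so I hand in.

```bash
python3 -c "
from bench import telemetry, sign_off
print(telemetry.get_state()['clock']); print(sign_off())"
```

```text
64.15
the job is handed in; nothing more can be done
None
```

All four loose chisels are in the trays that hold their kind: the point beside the point, the boaster beside the boaster, and both claws beside the resident claw, about 50 mm apart. The job took 64 s of the 106 s allowed.

- **Setting down:** The highest contact reading at the end of a move was about 12 N. I released each chisel at or within about 1 mm of its expected height. The exact moment the first one, the point, touched the floor was not clear in the force reading.
- **Final views:** The wrist and scene pictures show all four flat, parallel to their neighbours and clear of the walls. The hammer, the square and the pink look-alike are where they were.
- **Tool tilt:** The tool picked up some tilt during long chains of moves.
    - **Wide claw and narrow claw:** I levelled the tool before setting these down.
    - **Boaster:** It went down about 0.05 rad off level, on a light grip so it could settle flat. The later pictures show it lying flat.

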